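Bed the tile of a burette stand and hold its post square

ROBOT

A 7-joint arm with a two-finger parallel gripper is mounted at the origin on the work surface. World frame = base frame: x ahead of the robot, y to its left, z up, the work surface at z = 0. Lengths are in m, angles in rad, forces in N, time in s.
With the tool pointing down it reaches from about 0.4 to 0.875 m from the base axis. Payload 19.3 kg.
Tool frame: the origin (TCP) lies midway between the tips of the shut fingers; the grasp point (between the pads) lies 19 mm behind it (bot.tcp_to_grasp is the distance from the TCP to the grasp point, in m); z points along the fingers, y is the direction in which the jaws open and shut (so a half turn about z gives the same grasp; the last joint's range is limited). The gripper opens to 85 mm and grips with 20 to 120 N. Pads are 22 mm wide; open, the fingers measure 114 mm over their backs; the gripper's body (76 mm by 85 mm) begins 54 mm behind the grasp point. The pads swing forward as they close: fully open they stand 13 mm farther back than shut.
Start: joints at [-1.217, 0.521, -0.036, 1.599, 0.021, 1.021, -0.113], TCP at [0.257, 0.57, 0.231] pointing down, gripper open.
Joint ranges: [-2.91, 2.91], [-0.3, 2.13], [-1.5, 1.42], [0.17, 2.43], [-1.26, 4.41], [0.16, 1.93], [-2.52, 2.52]. Speed limits (rad/s): [1.89, 1.89, 2.39, 2.39, 3.01, 3.01, 3.01].

INTERFACE

Orientations are given as [roll, pitch, yaw] about the fixed x, y, z axes, in that order (R = Rz(yaw) Ry(pitch) Rx(roll)).
In Python, from workcell import bot gives the robot as it stands. The module is installed in compiled form; this text tells all that it offers.
- The arm moves only by the tool drive_tool, never from a script. Its argument "series" is a list of rows, each a list of 5 numbers: the opening in per cent of the stroke, from 0 (shut) to 100 (fully open), then the shift along the world's x, y, z in m, then the turn about the world's z in rad. A call has 1 to 12 rows; each row shifts and turns the pose as measured when the row begins; what a row does not reach is not made up. A row lasts 1/10 s, in which the tool goes at most 50 mm and 8.59 degrees, less where a joint would pass 70% of its speed; a pose out of reach is approached as far as the arm can. A call with a gripper value outside its range is refused whole. The fingers move at their own pace and stop on an object; "newtons" is the grip in N (left out, the last holds). Time passes only in rows, so rows that do not move let the fingers close. It gives the time, the measured TCP pose, the force and the opening at its end, in the units of the state.
- bot.observe(): the state, without advancing time (a new reading comes with each control period).
- bot.grab_frame(name): name is "scene" or "top" or "wrist"; returns the picture (400x640x3 uint8, red, green, blue); there is no depth.
- bot.camera_info(name): a dict with "fx", "fy", "cx", "cy" (pixels), "cam_to_world" (4x4, takes a point from camera to world coordinates). Camera axes: x right, y down, z forward; pixel columns grow to the right and rows downward; lengths in m; the calibration is good to about 2 mm. The wrist camera is an equidistant fisheye: a pixel r from the principal point sees the ray r / f radians off the axis. A picture is of the moment at which its call begins: read the wrist's pose just before it. camera_info takes no time and is no camera call; for the wrist camera it gives the pose at the moment of the call.
- bot.job_done(): hands the job in, once; it reports no verdict.
Trained networks look in the newest picture that a camera, given by its name, has taken for a name from the list of things; names that differ only in an ending like _2 or _b are one class to them, and where a whole thing is asked for, a point or a joint stands for the part that bears it (a point fixed in the world has none). Each returns a list of dicts, best first, with "conf" (0 to 1); they miss things now and then, are a little off and sometimes report something else, mostly with a low value. They report only what shows in the picture. A call takes as long as a camera call.
- bot.masks_of(camera, target): "mask" (400x640 bool, what is visible of it) and "point" ([column, row] in pixels, amid what is visible of it).
The state is a dict: "clock": time; "qpos": joint angles; "qd": joint speeds; "joint_efforts": joint torques, N m; "position": TCP position; "tool_rot": TCP orientation; "force": force on the tool from outside, world axes, zero at the start; "moment": the same for the moment, N m; "grip_width": finger opening in m.
Only numpy, scipy, OpenCV 4.12 (cv2) and the standard library are available. Lean on these libraries where they do the work, as an engineer would, in place of code of your own. Each camera call takes 0.05 s, during which the arm holds its last target.

TASK

Put the wooden burette stand together: lay the cork sheet flat on the pale patch of its base board, lay the white tile flat and flush on the cork, and let go of them. Then stand the try square on the tile with the back of its blade towards the leaning post, and press it into the corner until its stock sits flat on the tile and its back is flush with the post, so that the square (not the gripper) brings the post upright; finish while still gripping the square and pressing it firmly but not hard against both tile and post, as a colleague will now tighten the foot bolt. Leave everything else on the bench where it is.

Things in the scene. Friction and masses are not known exactly. Their poses are not given: they have to be found in the camera images.
- stand: the burette stand's base: wooden board 280 (x) x 150 (y) x 20 mm thick, screwed to the bench. Origin: centre of the board's underside; z up; x runs along the board towards the end where the post stands, y across it.
- tile_spot (a point): centre of the pale rectangle (120 x 60 mm, long side along the stand's x) on the board's top face, where sheet and tile go; 10 mm in stand -x from the board's centre, 20 mm above the bench. Same axes as stand. When a 120 mm tile is centred here, its end stops 30 mm short of the upright post's face.
- post_foot (a point): foot of the post's face that looks at the tile (towards stand -x) as it is when the post is upright: middle of the 30 mm wide face, at the height of the board's top; 80 mm in stand +x from the board's centre. Same axes as stand.
- post_axis (a point): a point on the post: light wood, 30 x 30 mm, 220 mm long, held at its foot in a U-shaped steel shoe (cheeks 44 mm high, no wider in x than the post) by one bolt across it. The point: on the bolt, on the post's centre line, 24 mm above the board's top; the post starts 20 mm below and ends 200 mm above it. z along the post upwards; the face to be squared is at x = -15 mm.
- post (a joint): lean of the post about its foot bolt, rad: 0 = upright, positive = leaning towards the tile (stand -x); starts at about 0.045 to 0.085, can go from -0.06 to 0.15. The half-tight bolt is stiff: about 0.28 N m turns the post (2 N at the top of the square's blade), and it stays where it is left.
- sheet: brown rubberised-cork sheet, stiff, 120 (x) x 60 (y) x 5 mm, 30 g, lying on the bench. Origin: centre of its underside, z up.
- tile: white glazed ceramic tile, 120 (x) x 60 (y) x 9 mm, about 160 g, lying on the bench. Origin: centre of its underside, z up.
- square: metal try square, 290 g, standing blade up. Stock: aluminium bar 120 (x) x 22 (y) x 28 mm high. Blade: steel, 25 (x) x 4 mm, rising from the stock's +x end to 158 mm above the underside, outer edge flush with that end: this is the back, which goes to the post. Origin: centre of the stock's underside; z up. Grip the stock across y, 15 to 45 mm from its centre in -x, clear of the blade.
- square_corner (a point): the square's outer corner: middle of the lower edge of its back, 60 mm in square +x from the square's origin, at the underside.
- dish: bystander: closed round petri dish, 94 mm across, 18 mm high, origin under its centre
- flask: bystander: glass conical flask with a red stopper, 84 mm across, 140 mm high, origin under its centre
- wash_bottle: bystander: white wash bottle with red top, 72 mm across, 200 mm high, origin under its centre
- bracket: bystander: the stand's wooden holding arm, not yet fitted, about 185 mm long, 20 mm high, lying beyond the stand
- spanner: bystander: spanner lying beyond the stand
- tube_rack: bystander: blue test-tube rack with glass tubes, 70 x 240 mm, 150 mm high, origin under its centre

How it is judged:
On the way, in this order (a step that is already met when the one before it is completed fails the run):
1. the cork sheet lies flat on the pale patch, let go (x of sheet in the frame of tile_spot between -0.012 and 0.012 m and y of sheet in the frame of tile_spot between -0.012 and 0.012 m and z of sheet in the frame of tile_spot between -0.002 and 0.002 m and angle between sheet's own z axis and vertical below 0.03 rad and angle between the x axis of sheet and the x axis of stand, either way round below 0.14 rad and contact force between the fingers and sheet below 0.1 N), for 0.2 s.
2. the tile lies flat on the cork sheet, let go, the post still leaning (x of tile in the frame of tile_spot between -0.012 and 0.012 m and y of tile in the frame of tile_spot between -0.012 and 0.012 m and z of tile in the frame of tile_spot between 0.003 and 0.007 m and angle between tile's own z axis and vertical below 0.03 rad and angle between the x axis of tile and the x axis of stand, either way round below 0.14 rad and contact force between the fingers and tile below 0.1 N and x of tile in the frame of sheet between -0.01 and 0.01 m and y of tile in the frame of sheet between -0.01 and 0.01 m and value of joint post above 0.03 rad), for 0.2 s.
3. the square is pressed into the corner of tile and post (contact force between square and tile above 1 N and contact force between square and post between 1 and 30 N and contact force between the fingers and square above 2 N and value of joint post between -0.015 and 0.015 rad and angle between square's own z axis and vertical below 0.02 rad and angle between the x axis of square and the x axis of stand, either way round below 0.06 rad and y of square_corner in the frame of post_foot between -0.012 and 0.012 m and x of square_corner in the frame of post_foot between -0.005 and 0.005 m and linear speed of each of square, tile below 0.01 m/s), for 0.2 s.
At the end, for the whole second after the job is handed in: Sheet and tile flat, 12 mm/0.14 rad from the patch, 10 mm from each other; square gripped, on tile over 1 N, on post 1-30 N, plumb to 0.02, turned under 0.06 rad, its corner 12 mm sideways and 5 mm from the post face foot; post upright to 0.015 rad; at rest; bystanders moved under 30 mm (all of step 1 and all of step 3 and x of tile in the frame of tile_spot between -0.012 and 0.012 m and y of tile in the frame of tile_spot between -0.012 and 0.012 m and z of tile in the frame of tile_spot between 0.003 and 0.007 m and angle between tile's own z axis and vertical below 0.03 rad and angle between the x axis of tile and the x axis of stand, either way round below 0.14 rad and contact force between the fingers and tile below 0.1 N and x of tile in the frame of sheet between -0.01 and 0.01 m and y of tile in the frame of sheet between -0.01 and 0.01 m and not (distance of dish from where it was at the start of the episode above 0.03 m) and not (distance of flask from where it was at the start of the episode above 0.03 m) and not (distance of wash_bottle from where it was at the start of the episode above 0.03 m) and not (distance of bracket from where it was at the start of the episode above 0.03 m) and not (distance of spanner from where it was at the start of the episode above 0.03 m) and not (distance of tube_rack from where it was at the start of the episode above 0.03 m)); the arm keeps its last pose, push and grip.
It fails at once if a bystander is moved more than 30 mm (distance of any of dish, flask, wash_bottle, bracket, spanner, tube_rack from where it was at the start of the episode above 0.03 m).
It fails at once if the gripper or arm pushes the post directly (over 3 N) (contact force between any of the fingers, the arm and post above 3 N).
It fails at once if the square is rammed against the post (over 50 N) (contact force between square and post above 50 N).
It also fails if it takes over 72 s, if anything falls off the work surface, if the arm or the gripper's body presses on something with over 40 N, if the wrist force passes 120 N, or if a joint passes its speed limit or range.

## Working session

There is one attempt and no reset: what is moved stays moved. The work goes in short steps, Python scripts to look and compute and a tool call to move; the robot and the scene stay as the last step left them, time stands still between calls to the robot, and variables do not carry over. Pictures are saved under pics/ and viewed, and the job is handed in when it is done.

Besides the shell and the picture viewer there is one more tool, called after ">>>" as name(argument=value, ...) on one line, values as JSON. drive_tool: Moves the arm, as the interface text tells. Its arguments: {"type":"object","properties":{"series":{"type":"array","items":{"type":"array","items":{"type":"number"}}},"newtons":{"type":"number"}},"required":["series"]}

```bash
mkdir -p pics
python3 - <<'E'
from workcell import bot
import cv2,json
print(bot.observe())
for n in("scene","top","wrist"):
    im=bot.grab_frame(n); cv2.imwrite(f"pics/{n}0.png",im[...,::-1]); c=bot.camera_info(n)
    print(n,c)
print(bot.tcp_to_grasp)
E
```

```text
{'clock': 0.0, 'qpos': array([-1.21719683,  0.52204577, -0.03632244,  1.60003351,  0.0212033 ,
        1.02109166, -0.1127644 ]), 'qd': array([ 0.00176329, -0.00200882, -0.00082688, -0.00047159, -0.00020305,
       -0.0027782 ,  0.00097939]), 'joint_efforts': array([ 1.40121825e-03, -9.27081800e+01,  1.98090255e+00, -3.69938314e+01,
        1.79053185e-02,  7.88242993e-03, -8.89507135e-06]), 'position': array([0.2569095 , 0.56936752, 0.23069687]), 'tool_rot': array([-3.14040296e+00,  9.11088669e-05,  2.71781672e+00]), 'force': array([ 0.74927704,  0.72210664, -0.2978125 ]), 'moment': array([ 0.01344285,  0.00207429, -0.00854825]), 'grip_width': 0.08539855631054388}
scene {'fx': 492.4838788792841, 'fy': 492.4838788792841, 'cx': 320.8342551154275, 'cy': 191.44386486098617, 'cam_to_world': array([[-0.77552197,  0.51017589, -0.37186859,  1.28588631],
       [ 0.63128762,  0.6206542 , -0.46504227,  0.87015251],
       [-0.00645155, -0.59540653, -0.80339868,  1.64414001],
       [ 0.        ,  0.        ,  0.        ,  1.        ]])}
top {'fx': 385.7641952750755, 'fy': 385.7641952750755, 'cx': 322.5647127454385, 'cy': 199.80226511968849, 'cam_to_world': array([[ 0.0135962 , -0.98647546,  0.16334416,  0.37475029],
       [-0.9998572 , -0.01177324,  0.01212314, -0.02285446],
       [-0.01003609, -0.16348567, -0.98649466,  1.30599081],
       [ 0.        ,  0.        ,  0.        ,  1.        ]])}
wrist {'fx': 309.70691628693146, 'fy': 309.70691628693146, 'cx': 323.92915459513375, 'cy': 200.84061193679915, 'cam_to_world': array([[ 4.11428379e-01,  8.68503331e-01,  2.76457327e-01,
         1.86146650e-01],
       [ 9.11441905e-01, -3.91850734e-01, -1.25405967e-01,
         6.02103609e-01],
       [-5.85493329e-04,  3.03570366e-01, -9.52808842e-01,
         3.73401213e-01],
       [ 0.00000000e+00,  0.00000000e+00,  0.00000000e+00,
         1.00000000e+00]])}
0.0187
```

View pics/scene0.png

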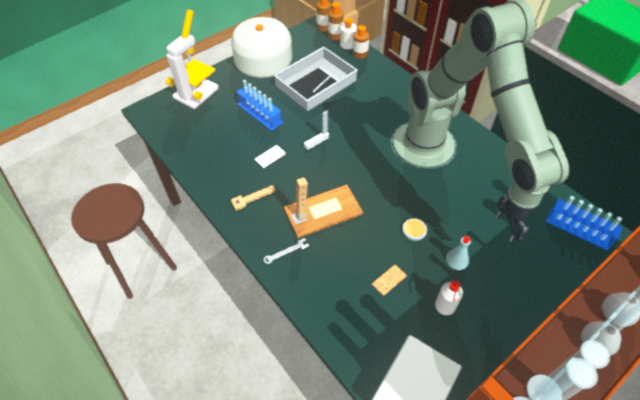

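View pics/top0.png

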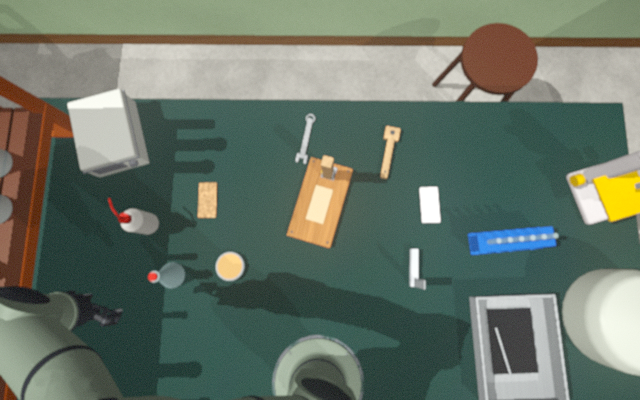

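View pics/wrist0.png

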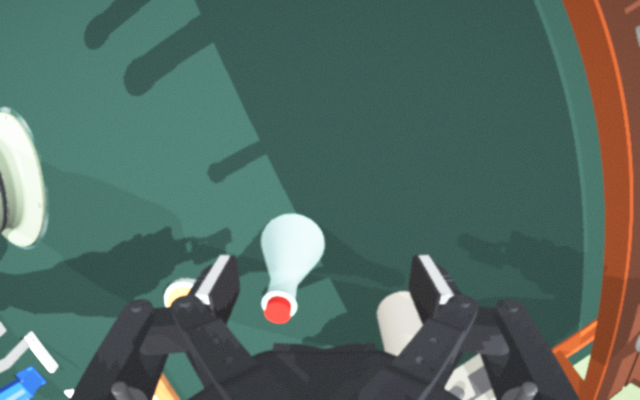

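The top view shows the cork at about (207,200), tile (430,204), square (416,268), board (320,203) with its post near (325,168), dish (230,266), flask (165,274) and wash bottle (135,220). Next I'll measure them.

```bash
cat > h.py <<'E'
from workcell import bot
import cv2,numpy as np
def toplane(cam,uv,z,info=None):
    c=info or bot.camera_info(cam); uv=np.atleast_2d(uv).astype(float)
    x=(uv[:,0]-c['cx'])/c['fx']; y=(uv[:,1]-c['cy'])/c['fy']
    if cam=='wrist':
        r=np.hypot(x,y)+1e-12; d=np.c_[np.sin(r)*x/r,np.sin(r)*y/r,np.cos(r)]
    else: d=np.c_[x,y,np.ones(len(x))]
    T=c['cam_to_world']; d=d@T[:3,:3].T; o=T[:3,3]
    return o+d*((z-o[2])/d[:,2])[:,None]
def proj(cam,P,info=None):
    c=info or bot.camera_info(cam); T=c['cam_to_world']; p=(np.atleast_2d(P)-T[:3,3])@T[:3,:3]
    if cam=='wrist':
        rr=np.hypot(p[:,0],p[:,1])+1e-12; th=np.arctan2(rr,p[:,2]); a=p[:,0]/rr*th; b=p[:,1]/rr*th
    else: a=p[:,0]/p[:,2]; b=p[:,1]/p[:,2]
    return np.c_[c['fx']*a+c['cx'],c['fy']*b+c['cy']]
def rect(cam,mask,z,info=None):
    m=mask.astype(np.uint8)
    n,l,s,_=cv2.connectedComponentsWithStats(m); k=1+np.argmax(s[1:,4])
    ys,xs=np.nonzero(l==k); 
    W=toplane(cam,np.c_[xs,ys],z,info)[:,:2]
    r=cv2.minAreaRect((W*1000).astype(np.float32))
    b=cv2.boxPoints(r)/1000
    e=[b[1]-b[0],b[2]-b[1]]; L=max(e,key=np.linalg.norm)
    return np.array(r[0])/1000,np.array(r[1]),np.arctan2(L[1],L[0]),W.mean(0)
E
python3 - <<'E'
from h import *
for cam in("top","scene"):
    bot.grab_frame(cam)
    for t,z in(("sheet",.005),("tile",.009),("stand",.02),("tile_spot",.02),("square",.028),("post_axis",.1),("post",.1),("dish",.018),("flask",.07),("wash_bottle",.1),("tube_rack",.1),("bracket",.02),("spanner",.005)):
        for d in bot.masks_of(cam,t)[:2]:
            try: r=rect(cam,d['mask'],z)
            except Exception as e: r=e
            print(cam,t,round(d['conf'],2),d['mask'].sum(),np.round(d['point']),*[np.round(q,3) for q in r])
E
```

```text
top sheet 0.96 606 [209. 199.] [0.589 0.39 ] [118.301  60.282] 0.014 [0.587 0.39 ]
top stand 0.68 3583 [321. 201.] [0.592 0.001] [152.856 292.743] -0.289 [0.584 0.002]
top tile_spot 0.94 3779 [318. 201.] [ 0.591 -0.   ] [154.096 304.544] -0.286 [0.584 0.002]
top square 0.83 383 [417. 272.] [ 0.364 -0.316] [ 48.413 124.584] -0.023 [ 0.357 -0.31 ]
top post_axis 0.74 652 [428. 203.] [ 0.565 -0.345] [115.185  57.651] 0.026 [ 0.565 -0.345]
top post_axis 0.54 286 [332. 165.] [ 0.682 -0.024] [79.368 44.872] 0.014 [ 0.681 -0.023]
top post 0.66 266 [326. 166.] [ 0.682 -0.022] [72.759 41.668] 0.014 [ 0.681 -0.022]
top dish 0.95 640 [231. 266.] [0.365 0.296] [87.832 93.028] -1.557 [0.365 0.296]
top dish 0.15 249 [331. 163.] [ 0.703 -0.022] [77.706 44.482] 0.014 [ 0.703 -0.022]
top flask 0.51 542 [209. 196.] [0.579 0.369] [109.683  52.586] 0.059 [0.579 0.37 ]
top wash_bottle 0.81 693 [137. 225.] [0.5   0.577] [128.723  67.578] 1.271 [0.501 0.575]
top tube_rack 0.78 1848 [513. 238.] [ 0.456 -0.6  ] [ 69.472 282.295] -1.48 [ 0.456 -0.594]
top bracket 0.79 496 [387. 144.] [ 0.757 -0.23 ] [ 51.5   1
[... 928 characters left out ...]
st 0.39 307 [320. 136.] [ 0.369 -0.275] [231.744  73.798] 0.483 [ 0.385 -0.27 ]
scene dish 0.71 429 [413. 231.] [0.368 0.299] [91.552 95.505] -0.687 [0.368 0.3  ]
scene flask 0.64 530 [458. 257.] [0.347 0.487] [142.712  78.998] 0.667 [0.352 0.498]
scene wash_bottle 0.76 644 [452. 298.] [0.518 0.59 ] [130.687  69.917] 0.322 [0.521 0.593]
scene tube_rack 0.65 1030 [258. 105.] [ 0.485 -0.582] [124.034 320.502] -1.477 [ 0.487 -0.57 ]
scene bracket 0.65 372 [247. 195.] [ 0.763 -0.233] [ 62.062 179.552] -0.104 [ 0.777 -0.229]
scene bracket 0.58 510 [458. 258.] [0.316 0.474] [147.383  78.985] 0.632 [0.323 0.486]
scene spanner 0.67 201 [287. 251.] [0.807 0.052] [ 38.449 170.837] -0.232 [0.801 0.057]
```

Run:
```python
from h import *
for cam in("top","scene"):
    im=bot.grab_frame(cam); m=[d for d in bot.masks_of(cam,"tile_spot")][0]['mask']
    m=cv2.erode(m.astype(np.uint8),np.ones((3,3)))
    hsv=cv2.cvtColor(im,cv2.COLOR_RGB2HSV)
    p=im[200,320] if cam=='top' else im[209,325]; print(p, hsv[200,320] if cam=='top' else hsv[209,325])
    pm=(m>0)&(hsv[...,1]<125)&(hsv[...,2]>200)
    x,y=(320,203) if cam=='top' else (325,209)
    win=np.zeros_like(pm); win[y-35:y+35,x-40:x+40]=1
    pm&=win
    print(cam,pm.sum(),*[np.round(q,4) for q in rect(cam,pm,.02)])
    c=im[y-70:y+60,x-80:x+80]; v=c.copy(); v[pm[y-70:y+60,x-80:x+80]]=[255,0,255]
    cv2.imwrite(f"pics/spot_{cam}.png",cv2.resize(np.vstack([c,v]),None,fx=2.3,fy=2.3)[...,::-1])
im=bot.grab_frame("top");cv2.imwrite("pics/sq.png",cv2.resize(im[230:300,380:460],None,fx=7,fy=7)[...,::-1])
```

```text
[255 237 197] [ 21  58 255]
top 790 [0.5735 0.0048] [ 67.4869 129.4314] -0.2774 [0.5729 0.0049]
[255 253 225] [ 28  30 255]
scene 765 [0.5727 0.0037] [ 67.5761 126.6997] -0.2993 [0.5731 0.0038]
```

View pics/spot_top.png

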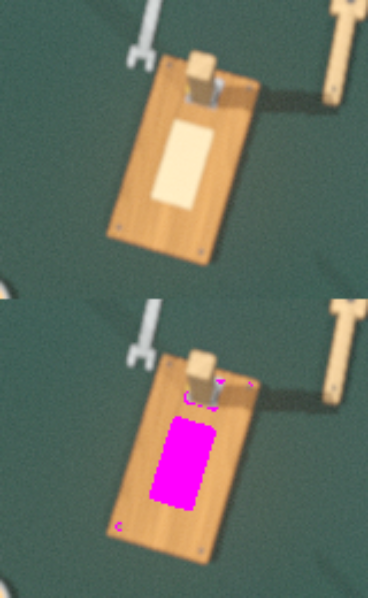

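View pics/spot_scene.png

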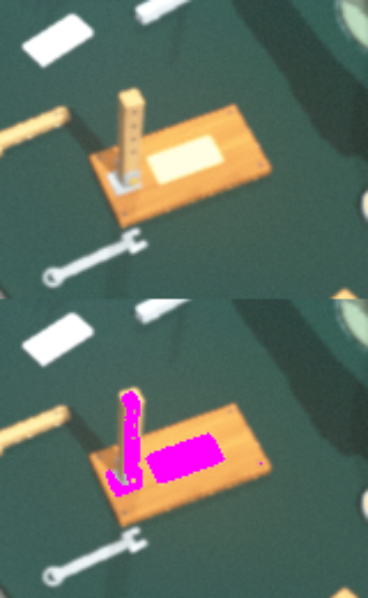

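View pics/sq.png

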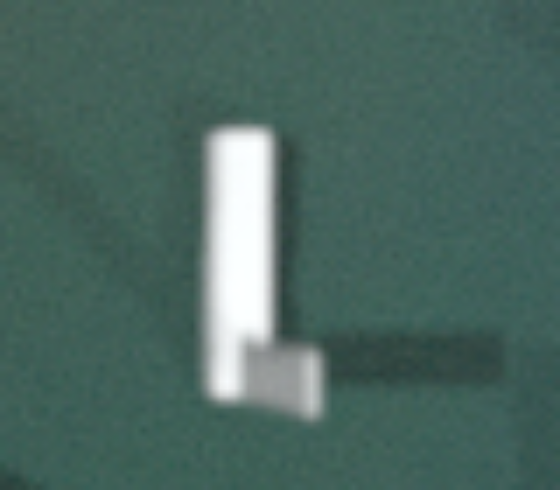

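Pale patch: both cameras put it at about (0.573, 0.004) with yaw about -0.288. The sheet is at (0.590, 0.390) with yaw about 0.01. The wrist camera sits on tool +x, so I'll place with that side facing away from the post. First I go above the sheet.

>>> drive_tool(series=[[100,0.04,-0.0225,0,0.054],[100,0.04,-0.0225,0,0.054],[100,0.04,-0.0225,0,0.054],[100,0.04,-0.0225,0,0.054],[100,0.04,-0.0225,0,0.054],[100,0.04,-0.0225,0,0.054],[100,0.04,-0.0225,0,0.054],[100,0.04,-0.0225,0,0.054]], newtons=40)

```text
clock: 2.6
position: [0.5802, 0.3867, 0.2319]
tool_rot: [3.14, -0.003, -3.104]
force: [-0.1, 0.8, 0.7]
grip_width: 0.0854
```

Run:
```python
from h import *
info=bot.camera_info("wrist"); im=bot.grab_frame("wrist"); print(bot.observe()['qpos'])
for d in bot.masks_of("wrist","sheet")[:2]:
    print(d['conf'],*[np.round(q,4) for q in rect("wrist",d['mask'],.005,info)])
cv2.imwrite("pics/w1.png",im[...,::-1])
```

```text
[-0.60661687  0.646359   -0.089153    1.37401708  0.06138691  1.12460131
  0.90021568]
0.69 [0.5845 0.3892] [118.9741  60.3267] 0.0307 [0.5828 0.389 ]
```

View pics/w1.png

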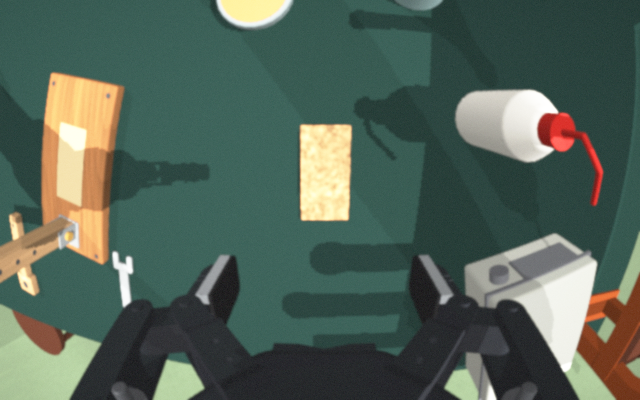

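The wrist view shows the cork at (325,172), with the bottle well to the right. I descend.

>>> drive_tool(series=[[100,-0.008,0.003,-0.03,-0.02],[100,0,0,-0.045,0],[100,0,0,-0.045,0],[100,0,0,-0.045,0],[100,0,0,-0.03,0],[100,0,0,-0.01,0],[100,0,0,0,0]])

```text
clock: 3.4
position: [0.578, 0.3831, 0.0206]
tool_rot: [3.14, 0.002, -3.138]
force: [0.4, 0.3, 0.9]
grip_width: 0.0853
```

>>> drive_tool(series=[[100,-0.006,0.006,-0.009,0.015],[100,0,0,-0.008,0],[78,0,0,0,0],[78,0,0,0,0]])

```text
clock: 3.8
position: [0.5734, 0.3917, 0.0071]
tool_rot: [3.136, 0.007, -3.121]
force: [0.2, 0.5, 0.3]
grip_width: 0.0663
```

Run:
```python
from h import *
info=bot.camera_info("wrist"); im=bot.grab_frame("wrist"); o=bot.observe(); print(o['position'],o['tool_rot'],o['force'],o['grip_width'])
cv2.imwrite("pics/w2.png",im[...,::-1])
```

```text
[0.57348094 0.39162884 0.00713816] [ 3.13627746  0.00739207 -3.12115501] [-0.86387925 -0.17926726  0.19175495] 0.0663082415452421
```

View pics/w2.png

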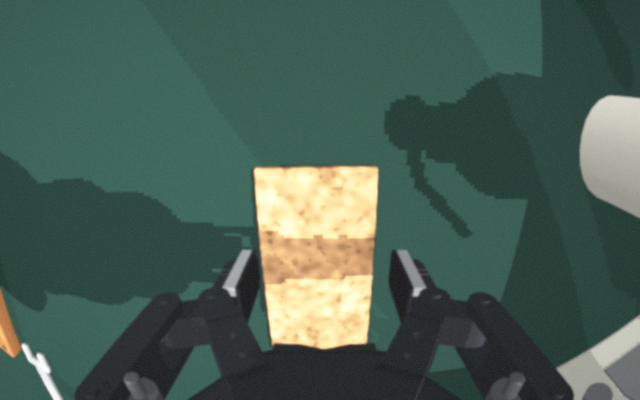

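The cork lies centred between the pads, its left edge at about column 258 and right edge at about 378. I ease down until I feel the bench.

>>> drive_tool(series=[[78,0,0,-0.004,0],[78,0,0,-0.003,0],[78,0,0,-0.002,0],[78,0,0,0,0]])

```text
clock: 4.25
position: [0.5743, 0.3916, -0.0014]
tool_rot: [3.135, 0.009, -3.122]
force: [-0.0, 0.1, 0.5]
grip_width: 0.0668
```

>>> drive_tool(series=[[78,0,0,-0.002,0],[78,0,0,-0.002,0],[78,0,0,0,0]])

```text
clock: 4.55
position: [0.5744, 0.3915, -0.0058]
tool_rot: [3.136, 0.009, -3.122]
force: [-0.2, -0.1, 0.1]
grip_width: 0.067
```

>>> drive_tool(series=[[78,0,0,-0.0015,0],[78,0,0,0,0],[78,0,0,-0.0015,0],[78,0,0,0,0]])

```text
clock: 4.95
position: [0.5748, 0.3918, -0.0062]
tool_rot: [3.135, 0.01, -3.122]
force: [-0.0, -0.2, -0.7]
grip_width: 0.0666
```

>>> drive_tool(series=[[78,0,0,0.001,0],[60,0,0,0,0],[55,0,0,0,0],[50,0,0,0,0],[50,0,0,0,0]])

```text
clock: 5.45
position: [0.5751, 0.3909, -0.0043]
tool_rot: [3.137, 0.01, -3.123]
force: [-1.7, 0.3, 3.8]
grip_width: 0.0585
```

Run:
```python
from h import *
im=bot.grab_frame("wrist"); o=bot.observe(); print(o['position'],o['tool_rot'],o['force'],o['grip_width'])
cv2.imwrite("pics/w3.png",im[...,::-1])
```

```text
[ 0.57514651  0.39092119 -0.00426487] [ 3.1365348   0.00985019 -3.12296849] [-0.05003732 -0.71434532  3.87292101] 0.05802709952772063
```

View pics/w3.png

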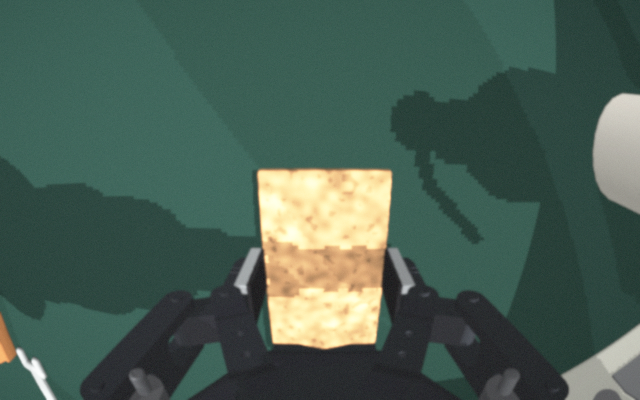

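The cork is between both pads. I lift it.

>>> drive_tool(series=[[45,0,0,0.01,0],[45,0,0,0.03,0],[45,0,0,0.04,0],[45,0,0,0.04,0],[45,0,0,0,0]], newtons=40)

```text
clock: 6.0
position: [0.5739, 0.3904, 0.1206]
tool_rot: [3.137, 0.008, -3.123]
force: [-0.4, 0.3, 0.2]
grip_width: 0.0584
```

Run:
```python
from h import *
info=bot.camera_info("wrist"); im=bot.grab_frame("wrist"); o=bot.observe(); print(o['position'],o['tool_rot'],o['force'],o['grip_width'])
for d in bot.masks_of("wrist","sheet")[:2]:
    print(d['conf'],*[np.round(q,4) for q in rect("wrist",d['mask'],o['position'][2]+.009,info)])
cv2.imwrite("pics/w4.png",im[...,::-1])
```

```text
[0.57302973 0.38980058 0.11819715] [ 3.13901485  0.00581439 -3.12237518] [ 0.49660228  0.35960978 -0.88352896] 0.05860706090883656
0.97 [0.5776 0.391 ] [107.4338  61.0959] 0.0173 [0.5685 0.3908]
0.59 [0.61   0.1157] [ 23.0569 100.1977] -0.9652 [0.608  0.1212]
```

View pics/w4.png

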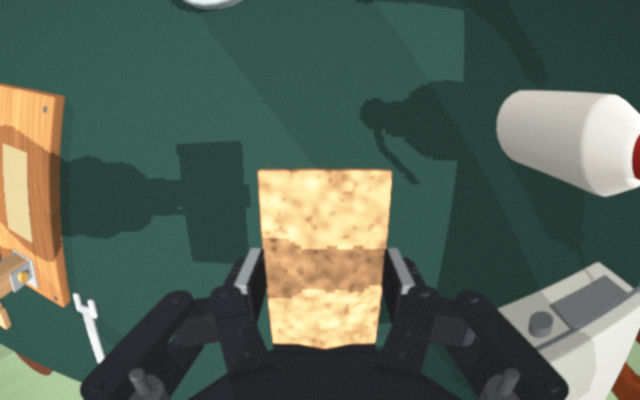

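The sheet is held, its near edge at row 170. I carry it to just behind the patch.

>>> drive_tool(series=[[45,-0.003,-0.038,0,-0.031],[45,-0.003,-0.038,0,-0.031],[45,-0.003,-0.038,0,-0.031],[45,-0.003,-0.038,0,-0.031],[45,-0.003,-0.038,0,-0.031],[45,-0.003,-0.038,0,-0.031],[45,-0.003,-0.038,0,-0.031],[45,-0.003,-0.038,0,-0.031],[45,-0.003,-0.034,0,-0.031],[45,-0.003,-0.02,0,-0.031],[45,0,0,0,0]])

```text
clock: 7.2
position: [0.5304, 0.0167, 0.1052]
tool_rot: [-3.135, -0.012, 2.84]
force: [-0.1, 0.7, -0.2]
grip_width: 0.0584
```

Run:
```python
from h import *
info=bot.camera_info("wrist"); im=bot.grab_frame("wrist"); o=bot.observe(); print(o['position'],o['tool_rot'],o['force'],o['grip_width'])
cv2.imwrite("pics/w5.png",im[...,::-1])
cv2.imwrite("pics/s5.png",bot.grab_frame("scene")[100:300,200:460,::-1].repeat(3,0).repeat(3,1))
```

```text
[0.53064267 0.01818541 0.10510628] [-3.1353678  -0.01204065  2.8425123 ] [-0.61177246  0.28556062 -0.16482369] 0.058111321099839346
```

View pics/w5.png

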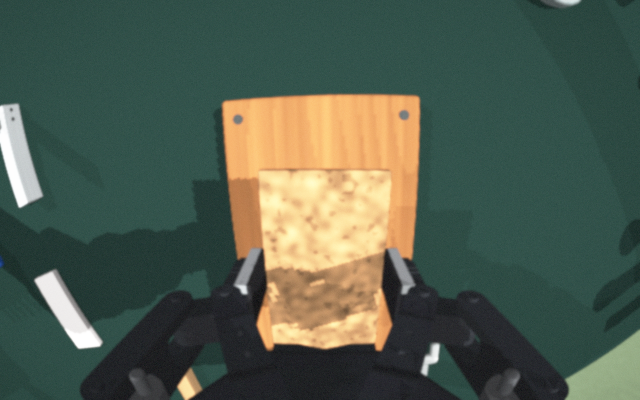

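View pics/s5.png

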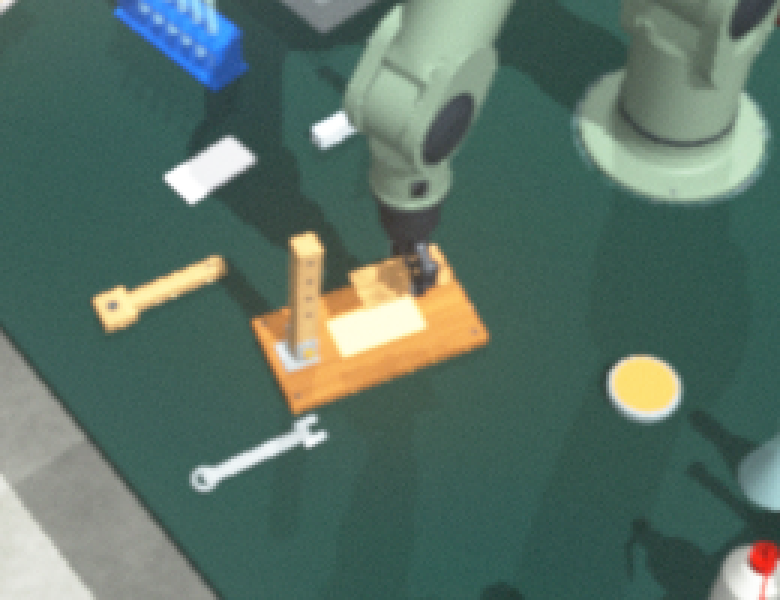

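Run:
```python
from h import *
i=bot.camera_info("wrist")
a=toplane("wrist",[[223,101],[420,97]],.02,i)[:,:2]; b=toplane("wrist",[[259.5,170],[391,170]],bot.observe()['position'][2]+.009,i)[:,:2]
print(a,b)
for q,L in((a,.14),(b,.06)):
    v=q[1]-q[0]; n=np.array([-v[1],v[0]])/np.linalg.norm(v); 
    if n[0]<0:n=-n
    print(np.linalg.norm(v),np.arctan2(n[1],n[0]),q.mean(0)+n*L, (q.mean(0)+n*.13))
```

```text
[[ 0.42782323 -0.02795904]
 [ 0.46841445  0.11415638]] [[0.47541417 0.00721089]
 [0.49259362 0.06362718]]
0.1477986413720017 -0.2782138813185726 [0.58273549 0.00464926] [0.57312002 0.00739564]
0.058973985156870044 -0.2955913115371917 [0.54140169 0.0179407 ] [ 0.6083658  -0.00245069]
```

>>> drive_tool(series=[[45,0.011,-0.004,-0.03,0],[45,0.011,-0.004,-0.025,0.005],[45,0.0095,-0.004,0,0.005],[45,0,0,-0.015,0],[45,0,0,0,0]])

```text
clock: 7.8
position: [0.5647, 0.0141, 0.0335]
tool_rot: [-3.139, -0.013, 2.865]
force: [-0.5, 0.4, -0.4]
grip_width: 0.0582
```

>>> drive_tool(series=[[45,-0.002,-0.0075,-0.006,-0.01],[45,0,0,-0.004,0],[45,0,0,0,0]])

```text
clock: 8.1
position: [0.5636, 0.0072, 0.0254]
tool_rot: [-3.14, -0.011, 2.856]
force: [-0.4, 1.1, 0.6]
grip_width: 0.0583
```

>>> drive_tool(series=[[45,-0.001,-0.001,-0.004,0],[45,0,0,-0.003,0],[45,0,0,-0.002,0],[45,0,0,0,0]])

```text
clock: 8.5
position: [0.5631, 0.0062, 0.0168]
tool_rot: [-3.141, -0.009, 2.856]
force: [-1.1, 1.1, 0.9]
grip_width: 0.0581
```

>>> drive_tool(series=[[45,0,0,-0.0015,0],[45,0,0,0,0]])

```text
clock: 8.7
position: [0.5631, 0.0063, 0.0157]
tool_rot: [-3.141, -0.009, 2.856]
force: [-1.6, 1.0, 3.0]
grip_width: 0.0582
```

Run:
```python
from h import *
i=bot.camera_info("wrist"); im=bot.grab_frame("wrist"); o=bot.observe(); print(o['position'],o['tool_rot'],o['force'],o['grip_width'])
cv2.imwrite("pics/w6.png",im[...,::-1])
```

```text
[0.56309234 0.00628542 0.01562734] [-3.14082461 -0.00911558  2.85634156] [-1.65334807  0.43013789  4.01188933] 0.05837315005784194
```

View pics/w6.png

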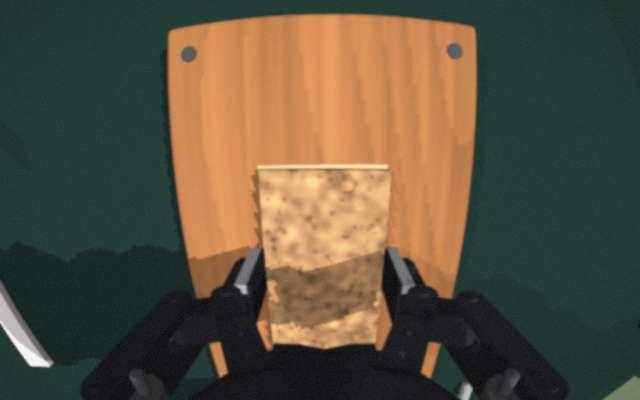

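The sheet has touched down at 4 N. Only a 3 px sliver (about 2 mm) of pale patch shows at row 166, so it is on target. I let go.

>>> drive_tool(series=[[65,0,0,0,0],[72,0,0,0,0],[72,0,0,0,0],[75,0,0,0.01,0],[80,-0.01,0.003,0.04,0],[90,-0.02,0.006,0.04,0],[100,-0.02,0.006,0.045,0]])

```text
clock: 9.45
position: [0.5103, 0.0208, 0.1501]
tool_rot: [-3.138, -0.016, 2.855]
force: [0.2, 1.1, 1.5]
grip_width: 0.0855
```

Run:
```python
from h import *
i=bot.camera_info("wrist"); im=bot.grab_frame("wrist"); o=bot.observe(); print(o['position'],o['tool_rot'],o['force'],o['grip_width'])
cv2.imwrite("pics/w7.png",im[...,::-1])
for d in bot.masks_of("wrist","sheet")[:2]:
    print(d['conf'],*[np.round(q,4) for q in rect("wrist",d['mask'],.025,i)])
i=bot.camera_info("wrist"); bot.grab_frame("wrist")
for d in bot.masks_of("wrist","tile")[:2]:
    print(d['conf'],*[np.round(q,4) for q in rect("wrist",d['mask'],.009,i)])
```

```text
[0.51042106 0.02184386 0.15700639] [-3.14094707 -0.01024008  2.85582971] [ 5.59462141  1.7019261  10.3372351 ] 0.08485275367815232
0.88 [0.5727 0.0034] [ 62.0355 120.9999] -0.2958 [0.5676 0.0055]
0.73 [ 0.5746 -0.3654] [121.6826  70.6759] 0.0485 [ 0.5719 -0.3645]
0.7 [ 0.3376 -0.3349] [192.4999  99.9383] 0.5459 [ 0.3501 -0.3281]
```

View pics/w7.png

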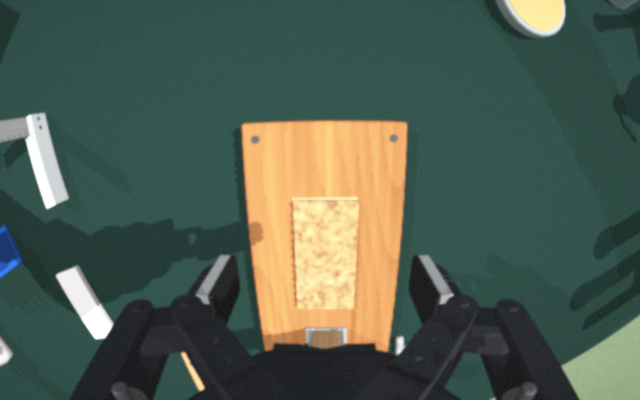

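Cork is on the patch and released: wrist reads (0.573, 0.003), yaw -0.296. Now the tile at about (0.579, -0.367), yaw 0.053.

>>> drive_tool(series=[[100,0,-0.043,0,0.037],[100,0,-0.043,0,0.037],[100,0,-0.043,0,0.037],[100,0,-0.043,0,0.037],[100,0.011,-0.043,0,0.037],[100,0.011,-0.043,0,0.037],[100,0.011,-0.043,0,0.037],[100,0.011,-0.043,0,0.037],[100,0.011,-0.043,0,0.037],[100,0,0,0,0]])

```text
clock: 10.65
position: [0.5632, -0.3816, 0.1403]
tool_rot: [3.139, -0.026, -3.076]
force: [-1.4, 0.2, -0.3]
grip_width: 0.0856
```

Run:
```python
from h import *
i=bot.camera_info("wrist"); im=bot.grab_frame("wrist"); o=bot.observe(); print(o['position'],o['tool_rot'],o['qpos'],o['grip_width'])
cv2.imwrite("pics/w8.png",im[...,::-1])
for d in bot.masks_of("wrist","tile")[:2]:
    print(d['conf'],*[np.round(q,4) for q in rect("wrist",d['mask'],.009,i)])
```

```text
[ 0.56320264 -0.37854029  0.13991922] [ 3.13716745 -0.02695439 -3.07544479] [ 0.5458698   0.71522482 -0.0758556   1.49625426  0.07352796  0.95810139
  2.0817167 ] 0.08531413962122635
```

View pics/w8.png

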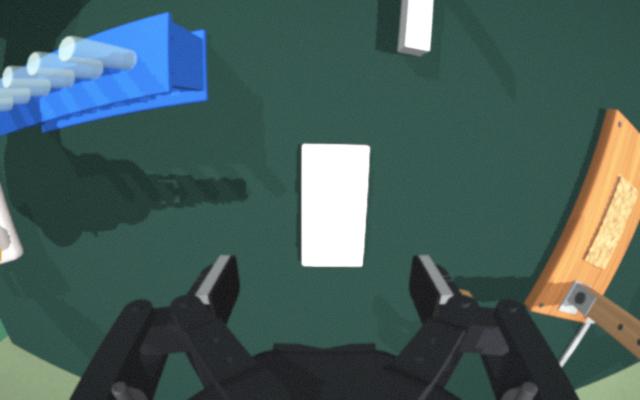

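The tile is clear at (335,205) but the network missed it, so I segment the white.

Run:
```python
from h import *
i=bot.camera_info("wrist"); im=cv2.imread("pics/w8.png")
m=(im.min(2)>200); w=np.zeros_like(m); w[120:285,280:390]=1; m&=w
print(m.sum(),*[np.round(q,4) for q in rect("wrist",m,.009,i)])
```

```text
7878 [ 0.5767 -0.3644] [121.2504  60.4751] 0.047 [ 0.5731 -0.3649]
```

>>> drive_tool(series=[[100,0.001,0.0125,-0.03,-0.017],[100,0,0,-0.035,0],[100,0,0,-0.03,0],[100,0,0,-0.02,0],[100,0,0,-0.01,0],[80,0,0,0,0]])

```text
clock: 11.35
position: [0.5652, -0.3544, 0.0092]
tool_rot: [3.131, -0.028, -3.086]
force: [0.1, 0.5, 0.7]
grip_width: 0.0735
```

>>> drive_tool(series=[[85,0,-0.0115,0,0],[85,0,0,0,0],[85,0,0,0,0]])

```text
clock: 11.65
position: [0.5665, -0.3669, 0.0118]
tool_rot: [3.132, -0.026, -3.085]
force: [0.2, 0.2, 0.4]
grip_width: 0.0725
```

Run:
```python
from h import *
i=bot.camera_info("wrist"); im=bot.grab_frame("wrist"); o=bot.observe(); print(o['position'],o['tool_rot'],o['grip_width'])
cv2.imwrite("pics/w9.png",im[...,::-1])
```

```text
[ 0.56639024 -0.36721712  0.01193009] [ 3.13275384 -0.02559832 -3.08549851] 0.0725235512531277
```

View pics/w9.png

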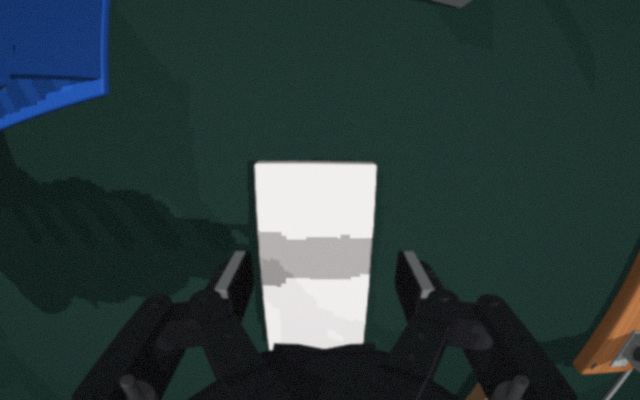

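The tile sits between the pads, about 2 mm towards the left. I shift and lower.

>>> drive_tool(series=[[80,0,-0.0025,-0.005,0],[80,0,0,-0.004,0],[80,0,0,-0.003,0],[80,0,0,0,0]])

```text
clock: 12.1
position: [0.5667, -0.3703, 0.0]
tool_rot: [3.134, -0.024, -3.086]
force: [-0.3, 0.1, 0.1]
grip_width: 0.0679
```

>>> drive_tool(series=[[70,0,0.001,-0.0025,0],[60,0,0,0,0],[50,0,0,0,0],[50,0,0,0,0],[50,0,0,0,0]], newtons=50)

```text
clock: 12.6
position: [0.5669, -0.3698, -0.0022]
tool_rot: [3.135, -0.024, -3.086]
force: [-1.0, 0.1, 1.9]
grip_width: 0.0584
```

>>> drive_tool(series=[[45,0,0,0.01,0],[45,0,0,0.03,0],[45,0,0,0.035,0],[45,0,0,0.03,0],[45,0,0,0,0]])

```text
clock: 13.1
position: [0.5657, -0.368, 0.107]
tool_rot: [3.132, -0.026, -3.085]
force: [0.1, -0.4, -1.6]
grip_width: 0.0582
```

Run:
```python
from h import *
i=bot.camera_info("wrist"); im=bot.grab_frame("wrist"); o=bot.observe(); print(o['position'],o['tool_rot'],o['grip_width'])
cv2.imwrite("pics/w10.png",im[...,::-1])
```

```text
[ 0.56501371 -0.36756987  0.10509036] [ 3.13103329 -0.02793856 -3.08508938] 0.05835048889241903
```

View pics/w10.png

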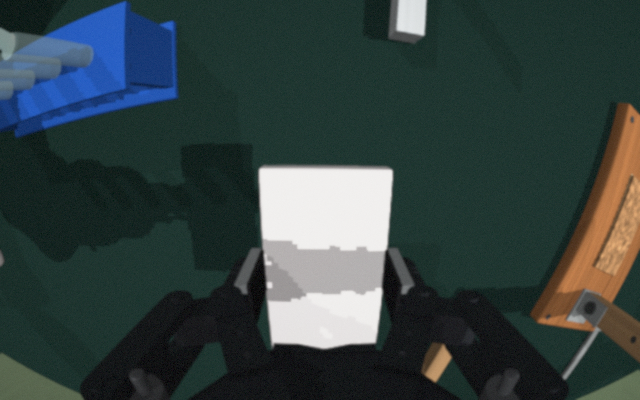

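Run:
```python
from h import *
i=bot.camera_info("wrist");o=bot.observe();p=o['position'];y=o['tool_rot'][2]
for r,h in((167,.011),(168.5,.011),(170,.009)):
    b=toplane("wrist",[[259.5,r],[392,r]],p[2]+h,i)[:,:2]; d=b.mean(0)-p[:2]
    print(r,d@[np.cos(y),np.sin(y)], d@[-np.sin(y),np.cos(y)], np.linalg.norm(b[1]-b[0]))
```

```text
167 0.05077952767290111 -0.001386767424699376 0.05880267628128185
168.5 0.05010232296009996 -0.0013874382911911313 0.058863658644174595
170 0.049060975296049365 -0.0014233003888847512 0.0598075507745875
```

>>> drive_tool(series=[[45,-0.004,0.02,0.015,0],[45,-0.004,0.036,0.002,-0.035],[45,-0.004,0.036,0.002,-0.035],[45,-0.004,0.036,0.002,-0.035],[45,-0.004,0.036,0,-0.035],[45,-0.004,0.036,0,-0.035],[45,-0.003,0.036,0,-0.035],[45,-0.003,0.036,0,-0.035],[45,-0.003,0.036,0,-0.035],[45,-0.003,0.03,0,-0.033],[45,0,0.02,0,-0.03],[45,0,0,0,0]])

```text
clock: 14.35
position: [0.5176, 0.0056, 0.1172]
tool_rot: [3.13, -0.044, 2.841]
force: [0.2, 0.5, -1.9]
grip_width: 0.0583
```

Run:
```python
from h import *
i=bot.camera_info("wrist"); im=bot.grab_frame("wrist"); o=bot.observe(); print(o['position'],o['tool_rot'],o['grip_width'])
cv2.imwrite("pics/w11.png",im[...,::-1])
```

```text
[0.51747881 0.00417782 0.11717781] [ 3.13079182 -0.04402043  2.84048912] 0.05827260628241681
```

View pics/w11.png

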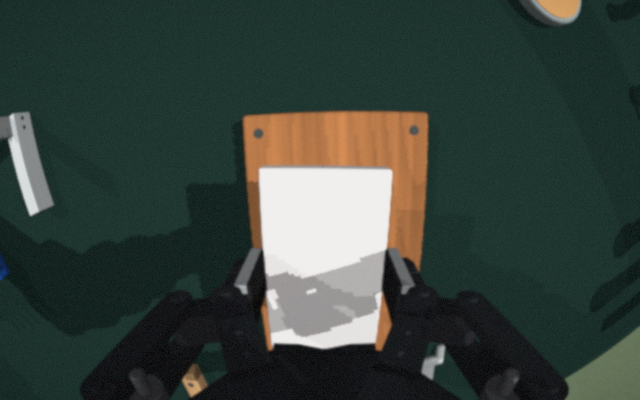

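>>> drive_tool(series=[[45,0.008,0,-0.02,0.005],[45,0.012,0,-0.02,0.005],[45,0.012,0,-0.02,0],[45,0.01,0,-0.01,0],[45,0.004,0,0,0],[45,0,0,0,0]])

```text
clock: 15.0
position: [0.5638, -0.0009, 0.0433]
tool_rot: [3.134, -0.046, 2.849]
force: [0.3, 0.9, -1.8]
grip_width: 0.0581
```

>>> drive_tool(series=[[45,0,0.0065,-0.002,0.005],[45,0,0,-0.003,0],[45,0,0,-0.003,0],[45,0,0,0,0]])

```text
clock: 15.4
position: [0.5636, 0.006, 0.0369]
tool_rot: [3.133, -0.044, 2.854]
force: [0.2, 0.4, -1.7]
grip_width: 0.0582
```

>>> drive_tool(series=[[45,0.0005,0,-0.005,0],[45,0,0,-0.004,0],[45,0,0,-0.002,0],[45,0,0,0,0]])

```text
clock: 15.8
position: [0.5641, 0.0059, 0.0252]
tool_rot: [3.133, -0.044, 2.855]
force: [-0.3, -0.5, -2.7]
grip_width: 0.0584
```

Run:
```python
from h import *
i=bot.camera_info("wrist"); im=bot.grab_frame("wrist"); o=bot.observe(); print(o['position'],o['tool_rot'],o['force'],o['grip_width'])
cv2.imwrite("pics/w12.png",im[...,::-1])
```

```text
[0.56414281 0.00595853 0.02527567] [ 3.13289999 -0.04398529  2.8545034 ] [ 0.07966824  0.3828309  -2.20468302] 0.05819107258533339
```

View pics/w12.png

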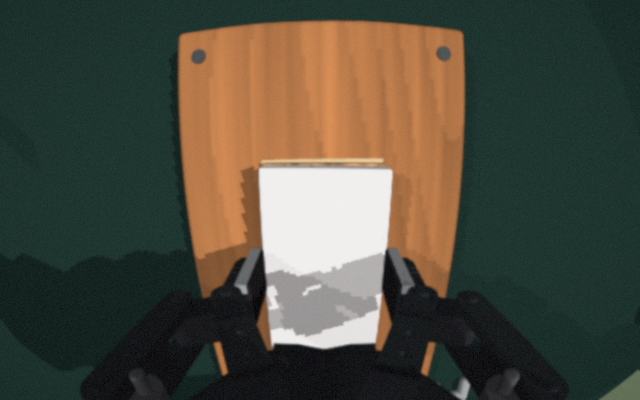

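The tile is right over the cork; a thin cork edge shows at row 162, columns 261–383. I lower the last millimetres.

>>> drive_tool(series=[[45,0,0,-0.0015,0],[45,0,0,0,0],[45,0,0,-0.0015,0],[45,0,0,0,0]])

```text
clock: 16.25
position: [0.5644, 0.006, 0.0229]
tool_rot: [3.133, -0.043, 2.854]
force: [-1.4, -0.2, 1.5]
grip_width: 0.0583
```

>>> drive_tool(series=[[55,0,0,-0.0005,0],[65,0,0,0,0],[72,0,0,0,0],[75,0,0,0.01,0],[80,-0.01,0.003,0.03,0],[90,-0.015,0.005,0.035,0],[100,-0.02,0.006,0.035,0],[100,-0.01,0.003,0.02,0],[100,0,0,0,0]])

```text
clock: 17.15
position: [0.5072, 0.0232, 0.1596]
tool_rot: [3.132, -0.042, 2.854]
force: [-0.4, -0.6, -1.0]
grip_width: 0.0853
```

Run:
```python
from h import *
i=bot.camera_info("wrist"); im=bot.grab_frame("wrist"); o=bot.observe(); print(o['position'],o['tool_rot'],o['qpos'])
cv2.imwrite("pics/w13.png",im[...,::-1])
m=(im.min(2)>150); w=np.zeros_like(m); w[150:330,270:385]=1; m&=w
print(m.sum(),*[np.round(q,4) for q in rect("wrist",m,.034,i)])
for d in bot.masks_of("wrist","square")[:2]:print(d['conf'],d['point'])
for cam in("top","scene"):
    im=bot.grab_frame(cam); cv2.imwrite(f"pics/{cam}13.png",im[...,::-1])
```

```text
[0.50750028 0.02302323 0.15859993] [ 3.13223341 -0.04268662  2.8535719 ] [-0.13132925  0.45442257 -0.01789891  1.94419342 -0.02655543  0.77797145
  1.15426979]
7269 [0.5711 0.0045] [ 62.093  126.8805] -0.2999 [0.5661 0.006 ]
0.6 [43.6, 155.8]
```

View pics/w13.png

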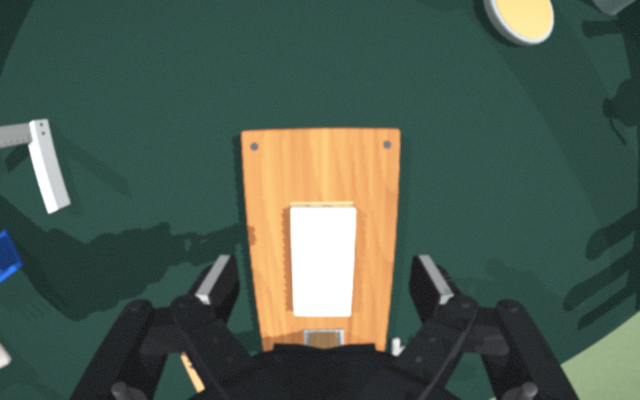

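View pics/scene13.png

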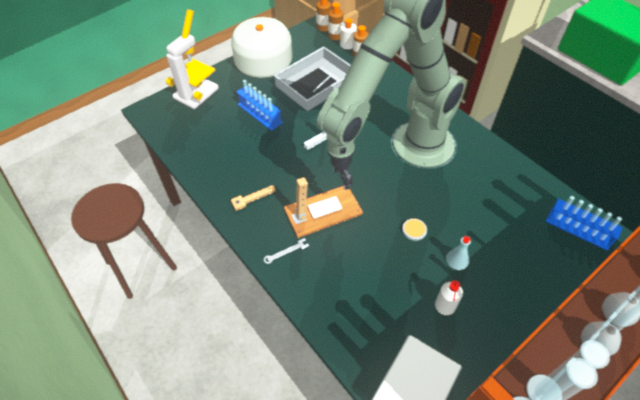

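Tile flat on the cork, its centre about (323,262) in the wrist view, and the post still leans. Next I measure the square.

Run:
```python
from h import *
f=lambda x,y:[380+x/7-.5,230+y/7-.5]
print(np.round(toplane("top",[f(276,128),f(274,340),f(246,345)],.028),4))
print(np.round(toplane("top",[f(205,128),f(205,400)],.0),4))
print(np.round(toplane("top",[f(325,345),f(322,420),f(305,415)],.158),4))
i=bot.camera_info("wrist")
print(np.round(toplane("wrist",[[50,213],[70,203],[47,121],[30,121]],.028,i),4))
```

```text
[[ 0.4305 -0.3256  0.028 ]
 [ 0.333  -0.322   0.028 ]
 [ 0.3305 -0.309   0.028 ]]
[[ 0.4313 -0.2983  0.    ]
 [ 0.3038 -0.2954  0.    ]]
[[ 0.3355 -0.3127  0.158 ]
 [ 0.305  -0.3105  0.158 ]
 [ 0.3069 -0.3036  0.158 ]]
[[ 0.4251 -0.3145  0.028 ]
 [ 0.4256 -0.2665  0.028 ]
 [ 0.3209 -0.2641  0.028 ]
 [ 0.3049 -0.2994  0.028 ]]
```

The square: stock x from 0.306 to 0.428, y about -0.311, axis about -0.03, and its back (+x) facing the robot. I travel there while turning the tool by -2.885 so that the later turn brings the back to the post.

>>> drive_tool(series=[[100,-0.005,-0.017,0.015,-0.08],[100,-0.005,-0.017,0.015,-0.144],[100,-0.005,-0.017,0.015,-0.144],[100,-0.005,-0.017,0.015,-0.144],[100,-0.005,-0.017,0,-0.144],[100,-0.005,-0.017,0,-0.144],[100,-0.005,-0.017,0,-0.144],[100,-0.005,-0.017,0,-0.144],[100,-0.005,-0.017,0,-0.144],[100,-0.005,-0.017,0,-0.144],[100,-0.005,-0.017,0,-0.08],[100,0,0,0,0]])

```text
clock: 18.55
position: [0.4483, -0.174, 0.2065]
tool_rot: [-3.134, -0.052, 1.336]
force: [-0.5, 0.6, -0.2]
grip_width: 0.0849
```

>>> drive_tool(series=[[100,-0.004,-0.012,0,-0.08],[100,-0.004,-0.014,0,-0.14],[100,-0.004,-0.014,0,-0.14],[100,-0.005,-0.014,0,-0.14],[100,-0.005,-0.014,0,-0.14],[100,-0.005,-0.014,0,-0.14],[100,-0.005,-0.014,0,-0.14],[100,-0.005,-0.014,0,-0.14],[100,-0.005,-0.012,0,-0.14],[100,-0.004,-0.01,0,-0.1],[100,0,0,0,-0.05],[100,0,0,0,0]])

```text
clock: 19.75
position: [0.4015, -0.3087, 0.1972]
tool_rot: [-3.128, -0.037, -0.051]
force: [-0.6, -0.2, 0.6]
grip_width: 0.0853
```

Run:
```python
from h import *
i=bot.camera_info("wrist"); im=bot.grab_frame("wrist"); o=bot.observe(); print(o['position'],o['tool_rot'],o['qpos'])
cv2.imwrite("pics/w14.png",im[...,::-1])
for d in bot.masks_of("wrist","square")[:2]:print(d['conf'],d['point'])
```

```text
[ 0.40151069 -0.3086633   0.19725996] [-3.12831316 -0.03719647 -0.04875817] [-1.61974304e-03  4.71766347e-01  7.58010269e-01  1.98870407e+00
 -4.81762887e-01  8.35440752e-01 -5.90541593e-01]
0.8 [326.5, 223.5]
```

View pics/w14.png

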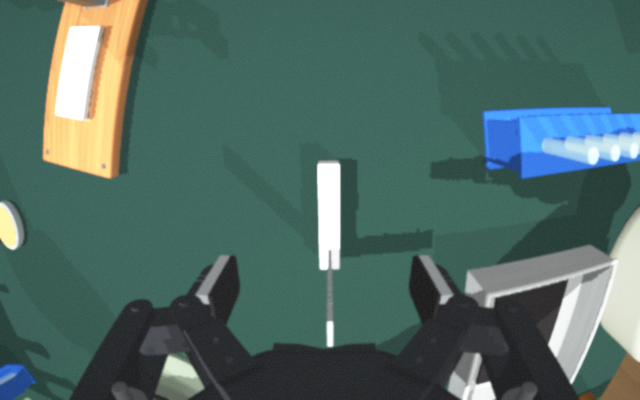

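The wrist view shows the square's stock from (329,162) to (330,268), with the blade rising towards (330,345). That is the square's back side, away from the camera.

Run:
```python
from h import *
i=bot.camera_info("wrist"); im=cv2.imread("pics/w14.png")
cv2.imwrite("pics/w14c.png",cv2.resize(im[150:280,290:370],None,fx=4.5,fy=4.5))
print(np.round(toplane("wrist",[[317.5,162],[340.5,162],[319,249],[340,249]],.028,i),4))
```

```text
[[ 0.4281 -0.3003  0.028 ]
 [ 0.4271 -0.3239  0.028 ]
 [ 0.3313 -0.2968  0.028 ]
 [ 0.3303 -0.3201  0.028 ]]
```

View pics/w14c.png

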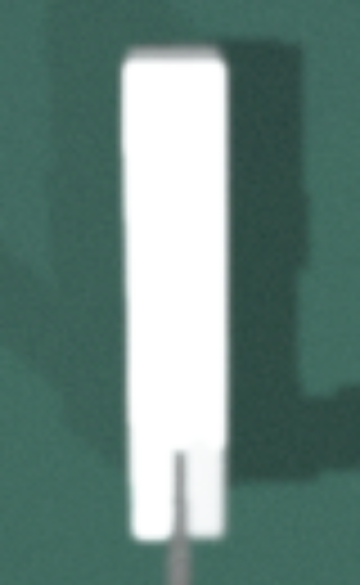

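>>> drive_tool(series=[[100,-0.001,-0.0025,-0.02,0.012],[100,0,0,-0.035,0],[100,0,0,-0.04,0],[100,0,0,-0.035,0],[100,0,0,-0.025,0],[100,0,0,0,0]])

```text
clock: 20.45
position: [0.4025, -0.3091, 0.0366]
tool_rot: [-3.127, -0.039, -0.018]
force: [-0.1, -0.9, 1.1]
grip_width: 0.0855
```

>>> drive_tool(series=[[90,-0.002,-0.002,-0.012,-0.018],[75,0,0,-0.01,0],[60,0,0,-0.006,0],[50,0,0,-0.003,0],[45,0,0,0,0]])

```text
clock: 20.95
position: [0.4022, -0.312, 0.0062]
tool_rot: [-3.129, -0.043, -0.034]
force: [-0.4, 0.1, 0.0]
grip_width: 0.0382
```

Run:
```python
from h import *
i=bot.camera_info("wrist"); im=bot.grab_frame("wrist"); o=bot.observe(); print(o['position'],o['tool_rot'],o['grip_width'])
cv2.imwrite("pics/w15.png",im[...,::-1])
```

```text
[ 0.40225026 -0.31202758  0.00635978] [-3.12909964 -0.04303547 -0.03417485] 0.038360821046626074
```

View pics/w15.png

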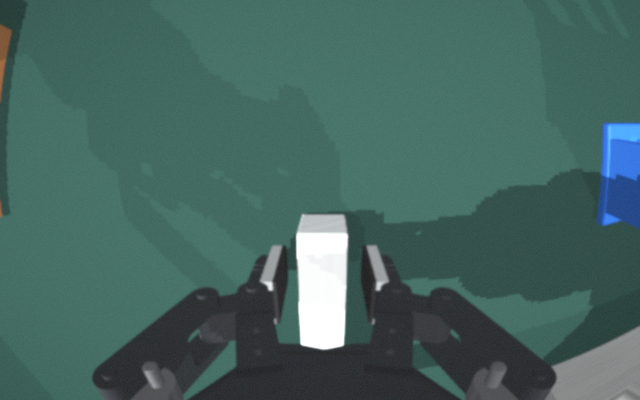

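The stock is centred between the pads. I close on it.

>>> drive_tool(series=[[25,0,0,-0.001,0],[15,0,0,0,0],[10,0,0,0,0],[10,0,0,0,0],[10,0,0,0,0]], newtons=100)

```text
clock: 21.5
position: [0.4028, -0.3121, 0.0065]
tool_rot: [-3.13, -0.045, -0.034]
force: [-0.1, 0.4, -3.1]
grip_width: 0.0201
```

Gripped (width 20 mm). I lift and start the turn towards the stand.

>>> drive_tool(series=[[10,0,0,0.02,0],[10,0,0,0.03,0],[10,0,0,0.03,0],[10,0,0,0.02,0],[10,0.004,0.012,0,0.06],[10,0.004,0.0155,0,0.12],[10,0.004,0.0155,0,0.14],[10,0.004,0.0155,0,0.14],[10,0.004,0.0155,0,0.14],[10,0.004,0.0155,0,0.14],[10,0.004,0.0155,0,0.1],[10,0,0,0,0]])

```text
clock: 22.7
position: [0.4306, -0.1951, 0.1042]
tool_rot: [-3.125, -0.044, 0.863]
force: [0.5, -0.6, -4.1]
grip_width: 0.02
```

Run:
```python
from h import *
im=bot.grab_frame("wrist"); o=bot.observe(); print(o['position'],o['tool_rot'],o['qpos'],o['grip_width'])
cv2.imwrite("pics/w16.png",im[...,::-1])
cv2.imwrite("pics/s16.png",bot.grab_frame("scene")[50:290,180:440,::-1].repeat(2,0).repeat(2,1))
```

```text
[ 0.43017997 -0.19610142  0.10421813] [-3.12484957 -0.04300969  0.85885129] [ 0.05011278  0.52139096  0.37548823  2.11063246 -0.42575345  0.5842159
  0.02991019] 0.020310693011779048
```

View pics/w16.png

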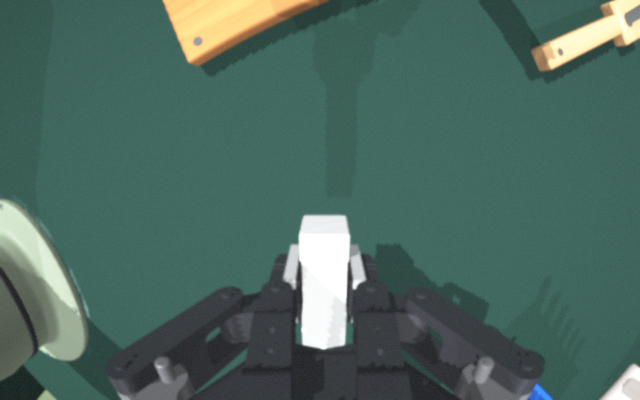

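View pics/s16.png

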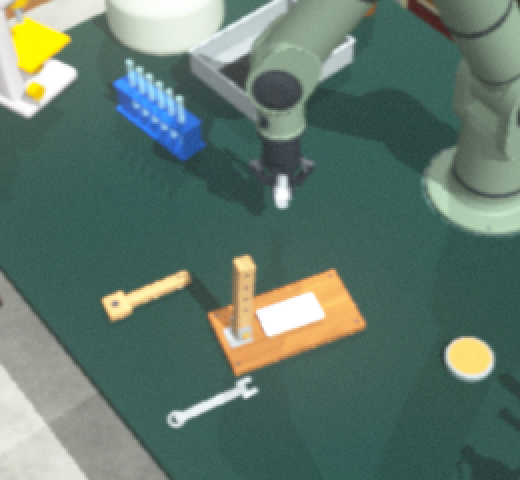

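The square hangs firmly between the pads, its rear end at (325,217), and there is space all round. I continue.

>>> drive_tool(series=[[10,0.003,0.012,0,0.06],[10,0.003,0.015,0,0.12],[10,0.003,0.015,0,0.14],[10,0.003,0.015,0,0.14],[10,0.003,0.015,0,0.14],[10,0.003,0.015,0,0.14],[10,0.003,0.015,0,0.14],[10,0.003,0.015,0,0.14],[10,0.003,0.015,0,0.14],[10,0.003,0.015,0,0.14],[10,0.003,0.01,0,0.08],[10,0,0,0,0]])

```text
clock: 24.0
position: [0.462, -0.0317, 0.1013]
tool_rot: [-3.125, -0.043, 2.302]
force: [0.2, -1.1, -3.3]
grip_width: 0.0199
```

>>> drive_tool(series=[[10,0,0.01,0,0.08],[10,0,0.013,0,0.13],[10,0.003,0.013,0,0.13],[10,0.006,0.012,0,0.11],[10,0.008,0.006,0,0.07],[10,0.006,0,0,0.03],[10,0,0,0,0],[10,0,0,0,0]])

```text
clock: 24.8
position: [0.483, 0.0201, 0.0995]
tool_rot: [-3.122, -0.046, 2.854]
force: [-0.7, 0.2, -3.5]
grip_width: 0.0202
```

Run:
```python
from h import *
im=bot.grab_frame("wrist"); o=bot.observe(); print(o['position'],o['tool_rot'],o['force'],o['grip_width'])
cv2.imwrite("pics/w17.png",im[...,::-1])
s=bot.grab_frame("scene");cv2.imwrite("pics/s17.png",cv2.resize(s[150:260,250:400],None,fx=5,fy=5,interpolation=cv2.INTER_CUBIC)[...,::-1])
s=bot.grab_frame("top");cv2.imwrite("pics/t17.png",cv2.resize(s[130:270,260:420],None,fx=4,fy=4,interpolation=cv2.INTER_CUBIC)[...,::-1])
```

```text
[0.4830298  0.01998058 0.09952516] [-3.12145983 -0.04574455  2.85367842] [ 0.57016725 -1.08106135 -3.13574189] 0.020191028625343423
```

View pics/w17.png

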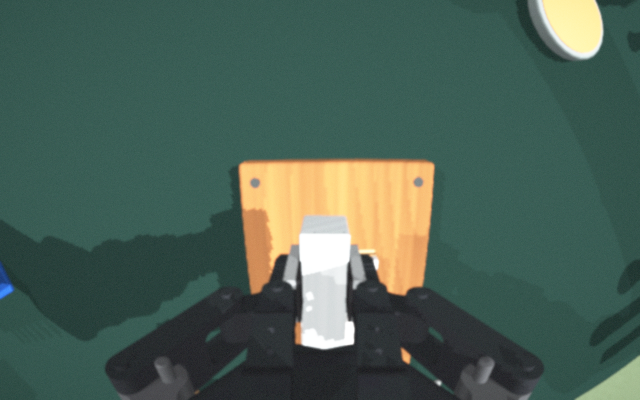

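View pics/s17.png

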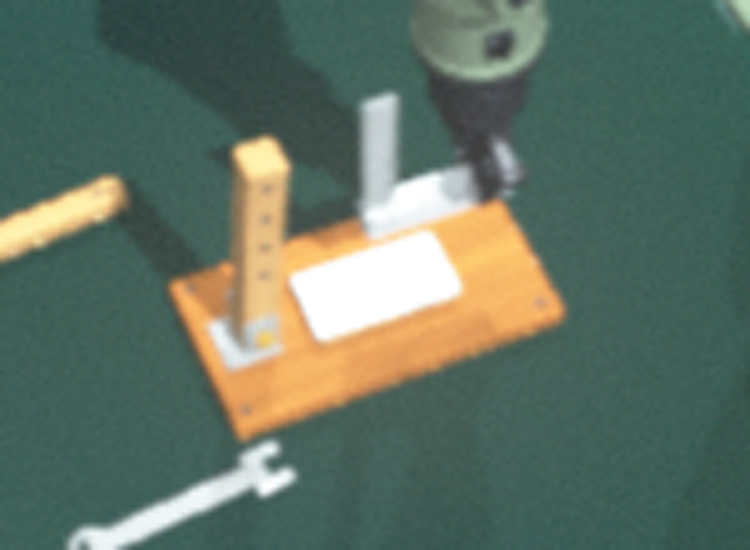

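View pics/t17.png

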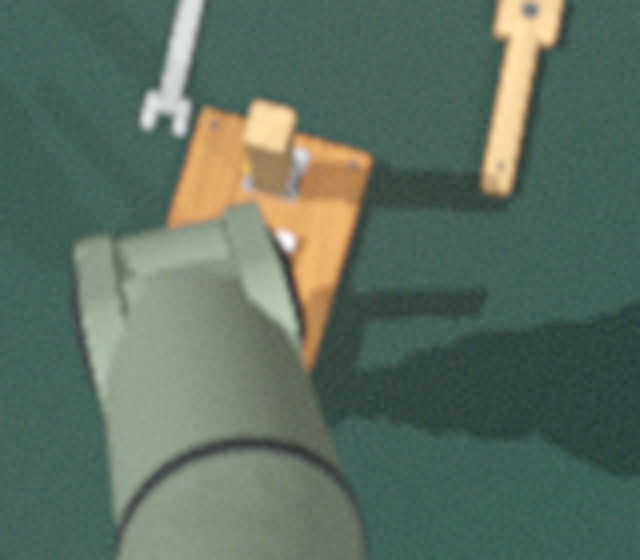

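The square is aligned with the board, about 10 mm to the -y side (board middle at column 337, square at 325). The tile is free in front of it. I move to about 45 mm behind the corner position.

>>> drive_tool(series=[[10,0.006,0.003,0,0],[10,0.008,0,-0.005,0],[10,0.008,0,-0.01,0],[10,0.008,0,-0.01,0],[10,0.006,0,-0.01,0],[10,0.002,0,0,0],[10,0,0,0,0]])

```text
clock: 25.65
position: [0.5243, 0.0232, 0.0602]
tool_rot: [-3.121, -0.047, 2.853]
force: [0.4, 0.0, -3.5]
grip_width: 0.0199
```

Run:
```python
from h import *
im=bot.grab_frame("wrist"); o=bot.observe(); print(o['position'],o['tool_rot'],o['force'],o['grip_width'])
cv2.imwrite("pics/w18.png",im[...,::-1])
s=bot.grab_frame("scene");cv2.imwrite("pics/s18.png",cv2.resize(s[150:260,250:400],None,fx=5,fy=5,interpolation=cv2.INTER_CUBIC)[...,::-1])
```

```text
[0.52401414 0.02313234 0.06029445] [-3.1209879  -0.04668962  2.85270594] [-0.66857502 -0.33299537 -3.22532703] 0.020250940465023584
```

View pics/w18.png

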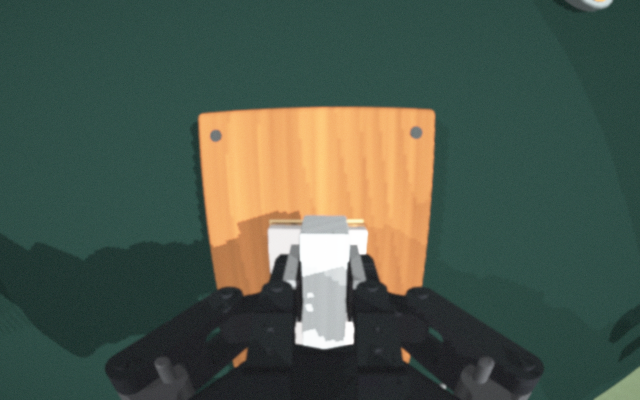

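View pics/s18.png

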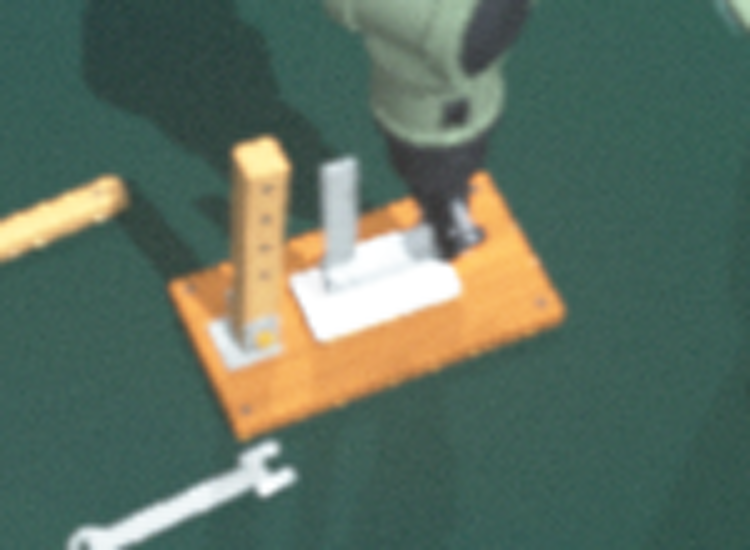

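The square is about 4 mm to the right of the tile's middle (columns 325 and 318). I correct that and go forward, just above the tile.

>>> drive_tool(series=[[10,0,-0.004,-0.006,0],[10,0.005,-0.0015,-0.005,0],[10,0.008,-0.0024,0,0],[10,0.006,-0.0018,0,0],[10,0,0,0,0]])

```text
clock: 26.25
position: [0.5449, 0.0122, 0.0496]
tool_rot: [-3.121, -0.045, 2.852]
force: [0.5, 0.8, -4.0]
grip_width: 0.0199
```

>>> drive_tool(series=[[10,0,0,-0.005,0],[10,0,0,-0.002,0],[10,0,0,0,0],[10,0,0,-0.001,0],[10,0,0,0,0]])

```text
clock: 26.75
position: [0.5446, 0.0124, 0.0409]
tool_rot: [-3.122, -0.045, 2.853]
force: [-0.1, -0.3, -3.0]
grip_width: 0.0205
```

>>> drive_tool(series=[[10,0,0,-0.001,0],[10,0,0,0,0],[10,0,0,-0.001,0],[10,0,0,0,0]])

```text
clock: 27.15
position: [0.5447, 0.0125, 0.0404]
tool_rot: [-3.122, -0.044, 2.853]
force: [-1.0, -0.9, -2.3]
grip_width: 0.0201
```

>>> drive_tool(series=[[10,0,0,-0.003,0],[10,0,0,-0.003,0]])

```text
clock: 27.35
position: [0.5449, 0.0125, 0.0398]
tool_rot: [-3.121, -0.043, 2.852]
force: [-28.1, 0.0, 88.6]
grip_width: 0.02
```

Stiff contact: 88 N. I back off at once.

>>> drive_tool(series=[[10,0,0,0.0005,0]])

```text
clock: 27.45
position: [0.5451, 0.0125, 0.0414]
tool_rot: [-3.122, -0.042, 2.852]
force: [0.8, -0.0, -3.0]
grip_width: 0.0202
```

>>> drive_tool(series=[[10,0.002,-0.0006,-0.0005,0],[10,0.003,-0.0009,0,0],[10,0.003,-0.0009,0,0],[10,0,0,0,0]])

```text
clock: 27.85
position: [0.5541, 0.0099, 0.0404]
tool_rot: [-3.122, -0.042, 2.852]
force: [-0.2, -0.1, -3.3]
grip_width: 0.0201
```

Run:
```python
from h import *
im=bot.grab_frame("wrist"); o=bot.observe(); print(o['position'],o['tool_rot'],o['force'],o['grip_width'])
s=bot.grab_frame("scene");cv2.imwrite("pics/s19.png",cv2.resize(s[160:250,270:370],None,fx=6,fy=6,interpolation=cv2.INTER_CUBIC)[...,::-1])
cv2.imwrite("pics/w19.png",im[...,::-1])
```

```text
[0.55379735 0.01004086 0.04036855] [-3.12173381 -0.04217533  2.85205147] [ 0.21523749 -0.02222301 -3.13781995] 0.01982391061183124
```

View pics/s19.png

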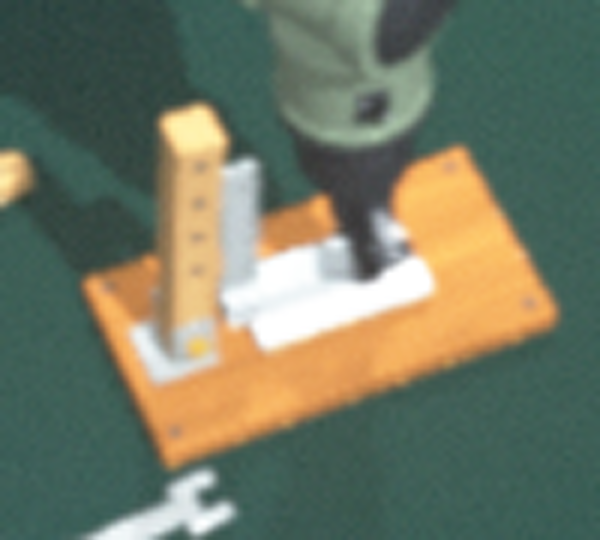

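View pics/w19.png

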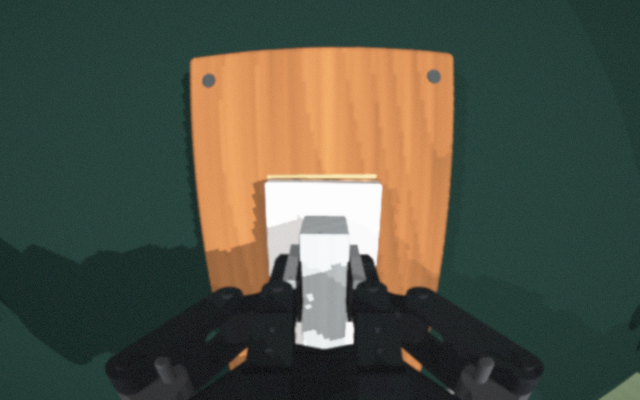

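The square is centred on the tile (columns 324.5 and 323.5), and its blade top is about to touch the post. I advance in small steps with light downward pressure.

>>> drive_tool(series=[[10,0.0015,-0.0004,-0.0005,0],[10,0.0015,-0.0004,-0.0004,0],[10,0.0015,-0.0004,-0.0004,0]])

```text
clock: 28.25
position: [0.5543, 0.0099, 0.0401]
tool_rot: [-3.12, -0.05, 2.853]
force: [-12.5, 2.3, 16.8]
grip_width: 0.02
```

>>> drive_tool(series=[[10,0.0005,-0.0001,0.0003,0]])

```text
clock: 28.35
position: [0.5544, 0.01, 0.0407]
tool_rot: [-3.12, -0.051, 2.853]
force: [-0.1, -0.3, -0.8]
grip_width: 0.0198
```

>>> drive_tool(series=[[10,0.002,-0.0006,0.0003,0],[10,0.002,-0.0006,0,0],[10,0.001,-0.0003,0,0]])

```text
clock: 28.65
position: [0.5592, 0.0085, 0.0407]
tool_rot: [-3.119, -0.052, 2.853]
force: [-2.7, 0.8, -1.9]
grip_width: 0.0202
```

Run:
```python
from h import *
im=bot.grab_frame("wrist"); o=bot.observe(); print(o['position'],o['tool_rot'],o['force'],o['moment'],o['grip_width'])
s=bot.grab_frame("scene");cv2.imwrite("pics/s20.png",cv2.resize(s[160:250,270:370],None,fx=6,fy=6,interpolation=cv2.INTER_CUBIC)[...,::-1])
```

```text
[0.55935077 0.00848299 0.04066381] [-3.11933014 -0.05157211  2.85307938] [-1.55177347  1.57040788 -1.80478561] [ 0.05711424  0.14214288 -0.01649141] 0.02011782146976614
```

View pics/s20.png

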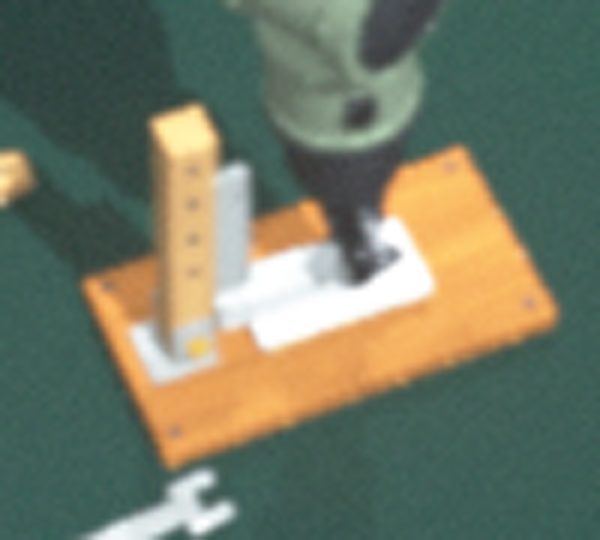

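The post's top has shifted from column 160 to 152 and the x force is about -2 N, so the blade is turning the post. I continue in small steps.

>>> drive_tool(series=[[10,0.001,-0.0003,-0.0001,0],[10,0.001,-0.0003,-0.0001,0],[10,0.001,-0.0003,-0.0001,0]])

```text
clock: 29.05
position: [0.5622, 0.0076, 0.0403]
tool_rot: [-3.119, -0.052, 2.853]
force: [-3.9, 0.5, 0.6]
grip_width: 0.0196
```

>>> drive_tool(series=[[10,0.001,-0.0003,0,0],[10,0.001,-0.0003,0,0]])

```text
clock: 29.25
position: [0.5643, 0.007, 0.0403]
tool_rot: [-3.119, -0.052, 2.853]
force: [-3.8, 1.5, -0.8]
grip_width: 0.02
```

Run:
```python
from h import *
o=bot.observe(); print(o['position'],o['tool_rot'],o['force'],o['moment'],o['grip_width'])
s=bot.grab_frame("scene");cv2.imwrite("pics/s21.png",cv2.resize(s[160:250,270:370],None,fx=6,fy=6,interpolation=cv2.INTER_CUBIC)[...,::-1])
im=bot.grab_frame("wrist");cv2.imwrite("pics/w21.png",im[...,::-1])
```

```text
[0.56434972 0.0069996  0.04033784] [-3.11926438 -0.0520208   2.85316305] [-3.83486869  1.53635184 -0.81183705] [0.15806494 0.26071873 0.00652581] 0.020008133500124006
```

View pics/s21.png

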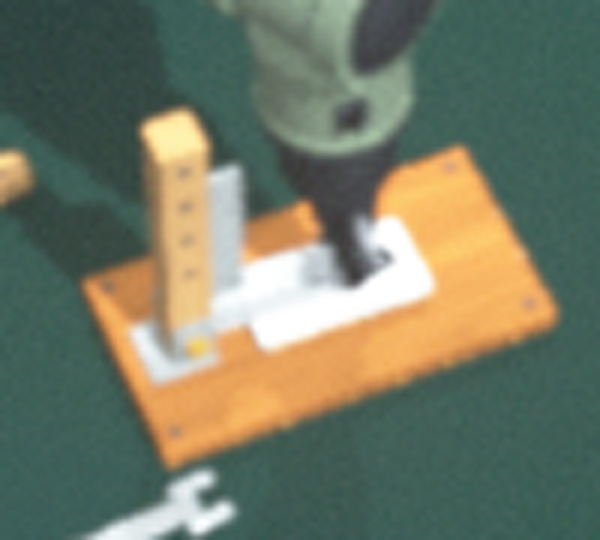

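View pics/w21.png

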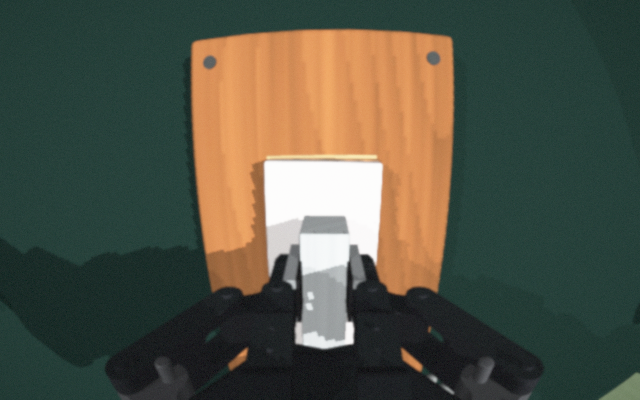

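>>> drive_tool(series=[[10,0.0008,-0.0002,0,0],[10,0.0008,-0.0002,0,0]])

```text
clock: 29.55
position: [0.5651, 0.0068, 0.0402]
tool_rot: [-3.119, -0.054, 2.853]
force: [-10.7, 2.9, 6.9]
grip_width: 0.0198
```

Resistance is growing (-11 N), so it is nearly in the corner. I check the picture.

Run:
```python
from h import *
s=bot.grab_frame("scene");cv2.imwrite("pics/s22.png",cv2.resize(s[165:245,280:350],None,fx=8,fy=7.5,interpolation=cv2.INTER_CUBIC)[...,::-1])
o=bot.observe(); print(o['position'],o['tool_rot'],o['force'],o['moment'])
# predicted upright post edges
th=-.288; S=np.array([.5725,.0045,0])+.01*np.array([np.cos(th),np.sin(th),0]); 
R=np.array([[np.cos(th),-np.sin(th),0],[np.sin(th),np.cos(th),0],[0,0,1]])
for lean in(0,.015,.03,.07,-.015):
    pts=[]
    for x in(-.015,.015):
        for y in(-.015,.015):
            for z in(.2,):
                c,sn=np.cos(-lean),np.sin(-lean)
                l=np.array([c*x+sn*z,y,-sn*x+c*z])+[.095,0,.044]
                pts.append(S+R@l)
    p=proj("scene",pts); print(lean,np.round((p-[280,165])*[8,7.5]).tolist())
```

```text
[0.56511626 0.00678267 0.04028137] [-3.1187768  -0.05389716  2.85329206] [-8.50882386  1.69714484  4.71967638] [ 0.44274593  1.44167912 -0.06061201]
0 [[165.0, 94.0], [189.0, 139.0], [103.0, 113.0], [127.0, 159.0]]
0.015 [[171.0, 92.0], [196.0, 137.0], [109.0, 111.0], [133.0, 156.0]]
0.03 [[177.0, 90.0], [202.0, 136.0], [115.0, 108.0], [139.0, 154.0]]
0.07 [[194.0, 87.0], [218.0, 132.0], [132.0, 103.0], [156.0, 149.0]]
-0.015 [[159.0, 95.0], [183.0, 141.0], [97.0, 115.0], [121.0, 161.0]]
```

View pics/s22.png

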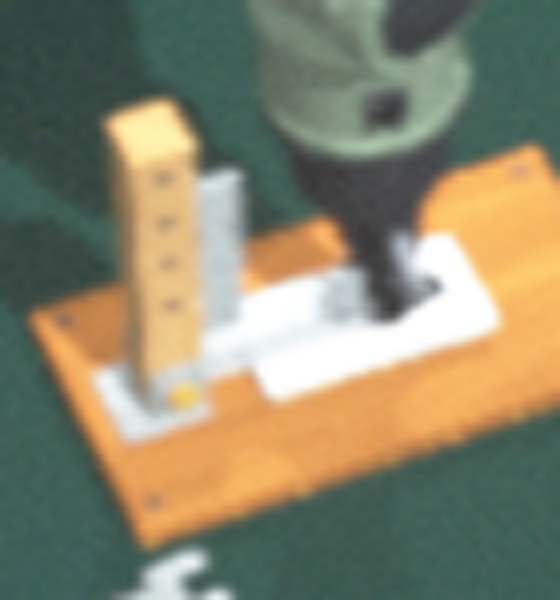

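```bash
cat > lean.py <<'E'
from h import *
from scipy.optimize import least_squares
th=-.288; R=np.array([[np.cos(th),-np.sin(th),0],[np.sin(th),np.cos(th),0],[0,0,1]])
C=bot.camera_info("scene")
def pt(x,y,z,lean,s):
    c,sn=np.cos(-lean),np.sin(-lean)
    return np.array([.5725+.01*np.cos(th)+s[0],.0045+.01*np.sin(th)+s[1],0])+R@(np.array([c*x+sn*z,y,-sn*x+c*z])+[.095,0,.044])
def edges(im):
    # wood-ness: red - blue ; left silhouette & right edge per row
    f=im.astype(float); w=f[...,0]-f[...,2]
    out=[]
    for r in range(184,207):
        row=w[r,288:312]; g=np.where(row>0.5*np.percentile(row,85))[0]
        t=0.5*np.percentile(row,85)
        a=g[0]; b=g[-1]
        la=a-(row[a]-t)/(row[a]-row[a-1]) if a>0 else a
        rb=b+(row[b]-t)/(row[b]-row[b+1]) if b<23 else b
        out.append((r,288+la,288+rb))
    return np.array(out)
def fit(e):
    L=np.polyfit(e[:,0],e[:,1],1); Rr=np.polyfit(e[:,0],e[:,2],1); return L,Rr
def pred(lean,s=(0,0)):
    o=[]
    for x,y in((.015,-.015),(-.015,.015)):
        p=proj("scene",[pt(x,y,.19,lean,s),pt(x,y,.06,lean,s)],C)
        m=(p[1,0]-p[0,0])/(p[1,1]-p[0,1]); o.append((m,p[0,0]+m*(195-p[0,1])))
    return o
if __name__=="__main__":
    import sys
    ims={'start':cv2.imread("pics/scene13.png")[...,::-1]}
    ims['now']=bot.grab_frame("scene")
    for k,im in ims.items():
        e=edges(im); L,Rr=fit(e); print(k,"L slope %.4f at195 %.2f | R slope %.4f at195 %.2f"%(L[0],np.polyval(L,195),Rr[0],np.polyval(Rr,195)))
        if k=='now': print(np.round(e[::3],1).tolist())
    for l in(-.015,0,.015,.03,.06,.08): print(l,np.round(pred(l),3).tolist())
E
python3 lean.py
```

```text
start L slope -0.2850 at195 295.78 | R slope 0.1699 at195 308.41
now L slope -0.1534 at195 293.76 | R slope 0.2556 at195 306.15
[[184.0, 293.4, 304.2], [187.0, 294.2, 304.0], [190.0, 294.4, 303.7], [193.0, 294.9, 303.9], [196.0, 295.2, 304.1], [199.0, 295.3, 311.0], [202.0, 294.9, 311.0], [205.0, 288.0, 304.3]]
-0.015 [[0.111, 293.723], [0.082, 303.815]]
0 [[0.085, 294.144], [0.057, 304.321]]
0.015 [[0.059, 294.558], [0.031, 304.819]]
0.03 [[0.034, 294.963], [0.006, 305.309]]
0.06 [[-0.014, 295.753], [-0.042, 306.269]]
0.08 [[-0.046, 296.265], [-0.074, 306.895]]
```

Run:
```python
from lean import *
for k,f in(('start',"pics/scene0.png"),('13',"pics/scene13.png"),('now',None)):
    im=cv2.imread(f)[...,::-1] if f else bot.grab_frame("scene")
    w=cv2.GaussianBlur((im[...,0].astype(float)-im[...,2]),(0,0),.8)
    L=[];Rr=[]
    for r in range(188,205):
        row=w[r]; 
        seg=row[296:303].max(); t=.5*seg
        c=299
        a=c
        while row[a]>t and a>285:a-=1
        b=c
        while row[b]>t and b<318:b+=1
        L.append((r,a+(t-row[a])/(row[a+1]-row[a]))); Rr.append((r,b-(t-row[b])/(row[b-1]-row[b])))
    L=np.array(L);Rr=np.array(Rr)
    print(k,np.round(L[:,1],1).tolist());print(np.round(Rr[:,1],1).tolist())
    for e in(L,Rr):
        p=np.polyfit(e[:,0],e[:,1],1);print("slope %.3f at195 %.2f"%(p[0],np.polyval(p,195)))
```

```text
start [297.1, 297.1, 297.1, 297.0, 297.0, 297.0, 297.0, 297.0, 297.0, 297.0, 296.9, 296.7, 296.7, 296.2, 293.9, 292.0, 289.1]
[306.9, 306.8, 306.6, 306.5, 306.5, 306.5, 306.4, 306.4, 306.5, 164.6, 668.1, 559.6, 628.1, 372.6, 330.6, 322.2, 318.9]
slope -0.304 at195 296.29
slope 8.102 at195 352.12
13 [297.2, 297.1, 297.1, 297.1, 297.1, 297.0, 297.0, 297.0, 297.0, 297.0, 296.9, 296.8, 296.7, 296.3, 294.0, 292.1, 289.3]
[306.8, 306.7, 306.6, 306.5, 306.4, 306.4, 306.4, 306.3, 306.4, 418.2, 404.4, 352.0, 323.7, 318.6, 315.6, 312.6, 309.7]
slope -0.301 at195 296.35
slope 1.698 at195 322.61
now [294.3, 294.3, 294.5, 294.7, 294.8, 294.9, 295.0, 295.2, 295.3, 295.4, 295.4, 295.4, 295.4, 295.3, 294.7, 292.0, 289.0]
[303.8, 303.8, 303.7, 303.7, 303.8, 303.9, 304.0, 304.0, 304.0, 304.1, 304.2, 304.2, 304.2, 304.3, 304.4, 304.4, 304.4]
slope -0.124 at195 294.56
slope 0.049 at195 303.99
```

The post has turned by about 0.07 rad and now looks nearly upright. The extra drag could be tile friction, so I ease the downward press slightly and advance.

>>> drive_tool(series=[[10,0.0004,-0.0001,0.0003,0],[10,0.0008,-0.0002,0,0]])

```text
clock: 29.9
position: [0.5651, 0.0067, 0.0404]
tool_rot: [-3.118, -0.056, 2.853]
force: [-10.4, 2.2, 3.7]
grip_width: 0.0199
```

Run:
```python
from h import *
o=bot.observe(); print(o['position'],o['tool_rot'],o['force'],o['moment'])
```

```text
[0.56510511 0.00669375 0.04044308] [-3.11817146 -0.05609215  2.85343723] [-10.38488525   2.20110013   3.65085231] [ 0.46012873  1.45419083 -0.02140706]
```

The tip no longer advances at 10 N, so it has hit the corner stop. To make sure the square seats flat, I soften the grip and press down moderately.

>>> drive_tool(series=[[10,0,0,-0.0005,0],[10,0,0,-0.0005,0]], newtons=40)

```text
clock: 30.1
position: [0.5651, 0.0068, 0.0402]
tool_rot: [-3.118, -0.056, 2.853]
force: [-7.7, 0.1, 13.1]
grip_width: 0.0201
```

Run:
```python
from h import *
o=bot.observe(); print(o['position'],o['tool_rot'],o['force'],o['moment'])
```

```text
[0.56510659 0.00679028 0.04023328] [-3.11814488 -0.05615207  2.85349107] [-7.68980074  0.14036631 13.098946  ] [ 0.11737574  1.12871208 -0.03526042]
```

>>> drive_tool(series=[[10,0.0004,-0.0001,-0.0003,0],[10,0.0005,-0.0001,-0.0003,0],[10,0.0005,-0.0001,-0.0003,0]], newtons=60)

```text
clock: 30.4
position: [0.5651, 0.0068, 0.0403]
tool_rot: [-3.117, -0.059, 2.854]
force: [-9.8, 1.7, 9.4]
grip_width: 0.0198
```

Run:
```python
from h import *
o=bot.observe(); print(o['position'],o['tool_rot'],o['force'],o['moment'])
im=bot.grab_frame("wrist");cv2.imwrite("pics/w23.png",im[...,::-1])
s=bot.grab_frame("scene");cv2.imwrite("pics/scene23.png",s[...,::-1]);cv2.imwrite("pics/s23.png",cv2.resize(s[165:245,280:350],None,fx=8,fy=7.5,interpolation=cv2.INTER_CUBIC)[...,::-1])
s=bot.grab_frame("top");cv2.imwrite("pics/t23.png",s[...,::-1])
o=bot.observe(); print(o['position'],o['tool_rot'],o['force'],o['moment'],o['grip_width'])
```

```text
[0.56506179 0.00678017 0.04033019] [-3.11733017 -0.05884646  2.85350601] [-9.84094456  1.6885059   9.43532099] [ 0.27994216  1.38120704 -0.03737773]
[0.56505368 0.00677417 0.04034835] [-3.11731749 -0.058831    2.85350617] [-8.85605945  1.14926345  9.44449148] [ 0.31651098  1.33767073 -0.08624589] 0.01989773150713845
```

View pics/w23.png

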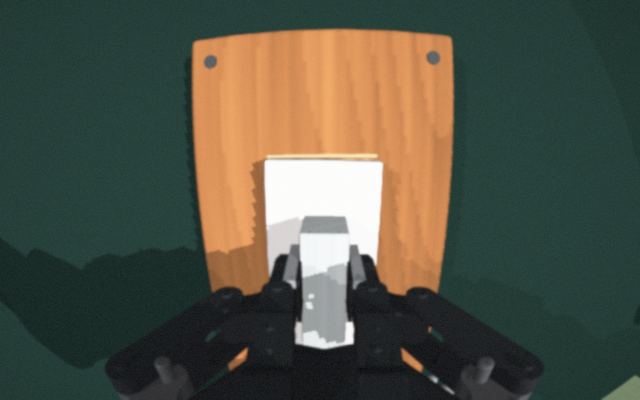

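View pics/s23.png

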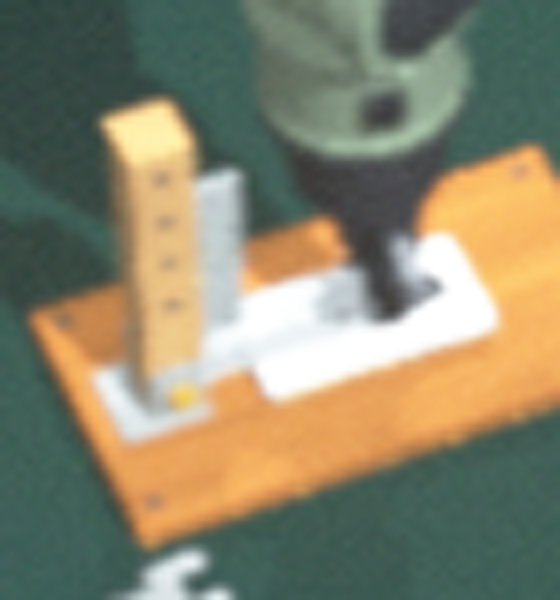

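View pics/t23.png

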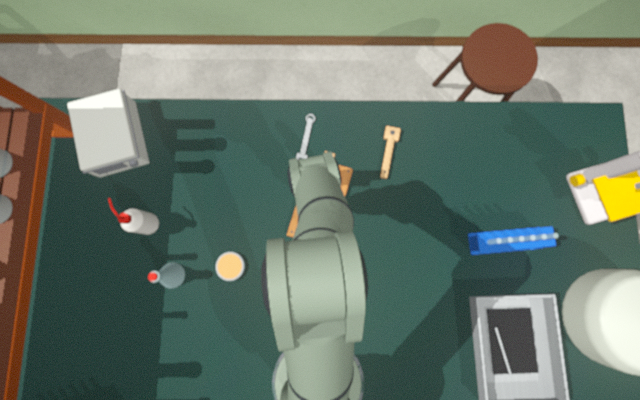

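```bash
cat > lean2.py <<'E'
from lean import *
def meas(im):
    w=cv2.GaussianBlur((im[...,0].astype(float)-im[...,2]),(0,0),.8); L=[];Rr=[]
    for r in range(186,197):
        row=w[r]; t=.5*row[296:303].max(); a=b=299
        while row[a]>t and a>285:a-=1
        while row[b]>t and b<318:b+=1
        L.append(a+(t-row[a])/(row[a+1]-row[a])); Rr.append(b-(t-row[b])/(row[b-1]-row[b]))
    r=np.arange(186,197)-191
    return np.r_[np.polyfit(r,L,1),np.polyfit(r,Rr,1)]
if __name__=="__main__":
    for f in("scene0","scene13","scene23"):
        print(f,np.round(meas(cv2.imread(f"pics/{f}.png")[...,::-1]),3))
    m=np.mean([meas(bot.grab_frame("scene")) for _ in range(4)],0); print('now',np.round(m,3))
    # synthetic: render post silhouettes with lean and measure same way
    base=cv2.imread("pics/scene13.png")[...,::-1]
    for l in(-.015,0,.015,.06,.075):
        o=[]
        for x,y in((.015,-.015),(-.015,.015)):
            p=proj("scene",[pt(x,y,.19,l,(0,0)),pt(x,y,.06,l,(0,0))],C); m=(p[1,0]-p[0,0])/(p[1,1]-p[0,1]); o+= [m,p[0,0]+m*(191-p[0,1])]
        print(l,np.round(o,3))
E
python3 lean2.py
```

```text
scene0 [-2.10000e-02  2.97047e+02 -6.00000e-02  3.06629e+02]
scene13 [-3.00000e-02  2.97114e+02 -7.40000e-02  3.06589e+02]
scene23 [1.17000e-01 2.94549e+02 1.50000e-02 3.03787e+02]
now [1.21000e-01 2.94552e+02 1.60000e-02 3.03773e+02]
-0.015 [1.11000e-01 2.93280e+02 8.20000e-02 3.03486e+02]
0 [8.50000e-02 2.93805e+02 5.70000e-02 3.04095e+02]
0.015 [5.90000e-02 2.94320e+02 3.10000e-02 3.04694e+02]
0.06 [-1.40000e-02  2.95811e+02 -4.20000e-02  3.06438e+02]
0.075 [-3.80000e-02  2.96291e+02 -6.60000e-02  3.07003e+02]
```

Estimated lean change is about 0.074 from a start of about 0.07, so the post is upright within about 0.01. TCP height matches flat contact. One last fine adjustment puts a bit more of the load on the post and a bit less on the tile.

>>> drive_tool(series=[[10,0.0006,-0.0002,-0.0001,0],[10,0.0006,-0.0002,-0.0001,0]])

```text
clock: 30.95
position: [0.5651, 0.0067, 0.0405]
tool_rot: [-3.117, -0.061, 2.854]
force: [-9.4, 1.7, 4.6]
grip_width: 0.0199
```

Run:
```python
from lean2 import *
for _ in range(3):
    s=bot.grab_frame("scene"); o=bot.observe(); print(o['clock'],o['position'],o['tool_rot'],o['force'],o['moment'],np.round(meas(s),3),o['grip_width'],np.abs(o['qd']).max())
```

```text
31.0 [0.56506315 0.006699   0.04045512] [-3.11680844 -0.06120931  2.85369252] [-8.54266974  2.60457671  5.82062043] [ 0.35042279  1.15253681 -0.01730314] [1.24000e-01 2.94558e+02 1.40000e-02 3.03774e+02] 0.01974385069587385 0.003995663295236832
31.05 [0.56502187 0.00672949 0.04041966] [-3.1168102  -0.06121587  2.85373545] [-9.51069683  2.42926048  6.30969383] [ 0.33693702  1.09922826 -0.08137926] [1.21000e-01 2.94547e+02 1.40000e-02 3.03784e+02] 0.020020784259222206 0.002532957096599976
31.1 [0.56503041 0.00671573 0.04043678] [-3.11680618 -0.06118602  2.853708  ] [-8.9533643   2.06246193  5.79352849] [ 0.40767623  1.17289851 -0.01875525] [1.24000e-01 2.94551e+02 1.60000e-02 3.03774e+02] 0.01960209442160364 0.0021492835284375646
```

Forces are steady: about 9 N on the post side and 9 N down, and the post edge no longer moves. The tool's roll has drifted to 0.025 rad, so I check whether the square rolls with it by looking at its end face in the wrist view.

Run:
```python
from h import *
im=bot.grab_frame("wrist");cv2.imwrite("pics/w24.png",im[...,::-1])
r=[]
for f in("w15","w16","w19","w24"):
    a=cv2.imread(f"pics/{f}.png")[205:275,285:365]; r.append(cv2.resize(a,None,fx=4.8,fy=4.2,interpolation=cv2.INTER_CUBIC))
cv2.imwrite("pics/cmp.png",np.vstack([np.hstack(r[:2]),np.hstack(r[2:])]))
```

```text
(no output)
```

View pics/cmp.png

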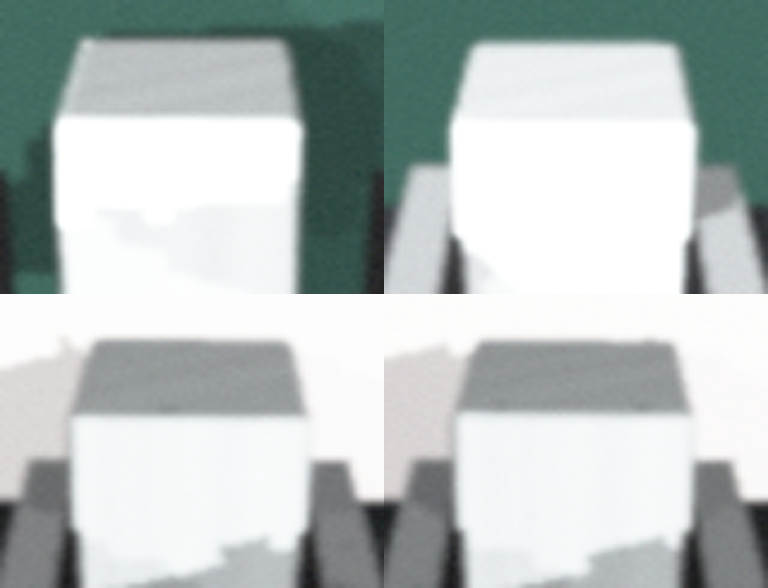

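The end face stays symmetric between the pads, so the square takes the tool's roll of about 0.025, which is too much. Pushing the tip sideways against tile friction makes the tool's tilt creep, as happened with the pitch. I use that to bring the roll back.

>>> drive_tool(series=[[10,-0.0002,-0.0006,-0.0004,0],[10,-0.0002,-0.0006,-0.0004,0],[10,-0.0002,-0.0006,-0.0004,0]])

```text
clock: 31.45
position: [0.565, 0.0065, 0.0404]
tool_rot: [-3.119, -0.06, 2.855]
force: [-5.6, 3.9, 6.1]
grip_width: 0.0202
```

>>> drive_tool(series=[[10,-0.0003,-0.0012,-0.0006,0],[10,-0.0003,-0.0012,-0.0006,0],[10,-0.0003,-0.0012,-0.0006,0]])

```text
clock: 31.75
position: [0.5649, 0.0061, 0.0403]
tool_rot: [-3.122, -0.059, 2.859]
force: [-6.4, 6.1, 10.7]
grip_width: 0.0198
```

>>> drive_tool(series=[[10,-0.0004,-0.0016,-0.0008,-0.001],[10,-0.0004,-0.0016,-0.0008,-0.001],[10,-0.0004,-0.0016,-0.0008,-0.001],[10,-0.0004,-0.0016,-0.0008,-0.001]])

```text
clock: 32.15
position: [0.5649, 0.0057, 0.0401]
tool_rot: [-3.13, -0.057, 2.861]
force: [-6.8, 7.3, 13.3]
grip_width: 0.02
```

>>> drive_tool(series=[[10,-0.0004,-0.0016,-0.0008,-0.002],[10,-0.0004,-0.0016,-0.0008,-0.002],[10,-0.0004,-0.0016,-0.0008,-0.002],[10,-0.0004,-0.0016,-0.0008,-0.002]])

```text
clock: 32.55
position: [0.5649, 0.0058, 0.04]
tool_rot: [-3.137, -0.055, 2.859]
force: [-6.2, 8.0, 13.9]
grip_width: 0.0199
```

Run:
```python
from h import *
o=bot.observe();print(o['position'],o['tool_rot'],o['force'])
im=bot.grab_frame("wrist");cv2.imwrite("pics/w25.png",im[...,::-1])
a=im[140:275,255:395,::-1]; cv2.imwrite("pics/w25c.png",cv2.resize(a,None,fx=4.2,fy=4.2,interpolation=cv2.INTER_CUBIC))
```

```text
[0.56487039 0.00578788 0.04004792] [-3.13694175 -0.05486094  2.85936197] [-6.24459454  8.0043404  13.88958923]
```

View pics/w25c.png

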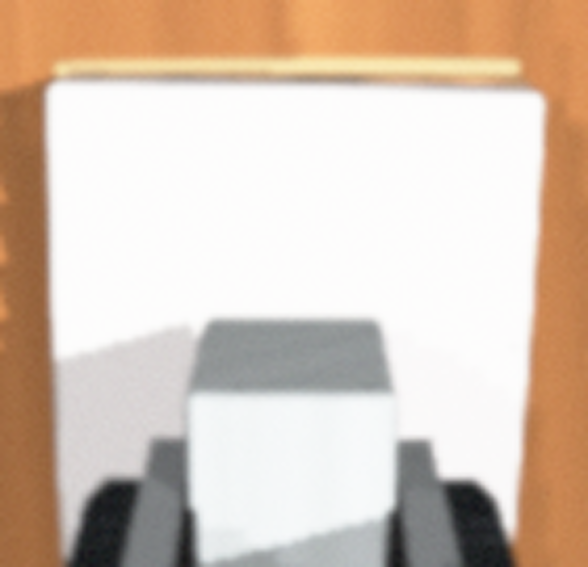

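Roll is now 0.005 rad, and the square is central on the tile and seated (z dropped 0.4 mm). I re-establish the push into the post.

>>> drive_tool(series=[[10,0.0004,-0.0004,-0.0004,-0.001],[10,0.0006,-0.0002,-0.0003,-0.001],[10,0.0006,-0.0003,-0.0003,0],[10,0.0006,-0.0003,-0.0003,0]])

```text
clock: 33.0
position: [0.565, 0.0062, 0.0402]
tool_rot: [-3.137, -0.059, 2.86]
force: [-9.6, 2.5, 9.7]
grip_width: 0.0201
```

Run:
```python
from lean2 import *
for k in range(3):
    s=bot.grab_frame("scene"); o=bot.observe(); print(o['clock'],o['position'],o['tool_rot'],o['force'],o['moment'],np.round(meas(s),3),o['grip_width'])
cv2.imwrite("pics/s26.png",cv2.resize(s[165:245,280:350],None,fx=8,fy=7.5,interpolation=cv2.INTER_CUBIC)[...,::-1])
im=bot.grab_frame("wrist");cv2.imwrite("pics/w26.png",im[...,::-1])
```

```text
33.05 [0.56496083 0.0060989  0.04015215] [-3.13673939 -0.05897209  2.85969793] [-9.28573345  2.15220683 10.79061501] [0.34913536 1.57842217 0.10237087] [1.30000e-01 2.94553e+02 2.50000e-02 3.03728e+02] 0.020029548632507693
33.1 [0.56495817 0.00614365 0.04013539] [-3.13680789 -0.05892521  2.85973659] [-9.64363844  2.17132962 10.02003214] [0.3445593  1.49357334 0.07386632] [1.26000e-01 2.94549e+02 2.70000e-02 3.03730e+02] 0.019796879826716567
33.15 [0.56496305 0.00611623 0.0401607 ] [-3.13679141 -0.05886133  2.85965721] [-9.22321144  2.22478876 10.41176557] [0.28279986 1.46295566 0.07298439] [1.23000e-01 2.94543e+02 2.60000e-02 3.03731e+02] 0.019780031942543727
```

View pics/s26.png

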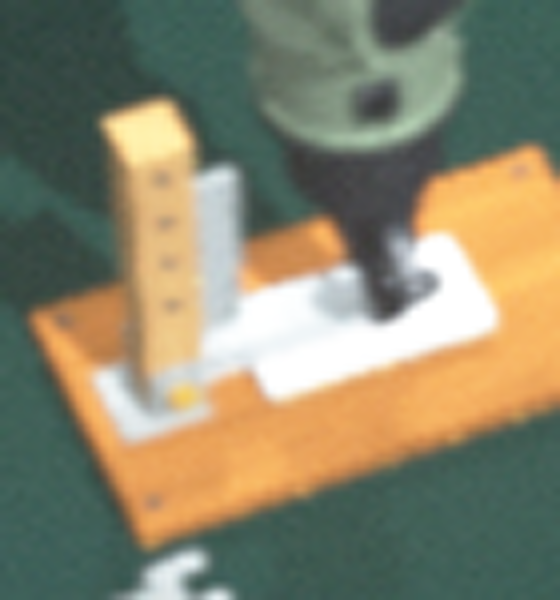

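View pics/w26.png

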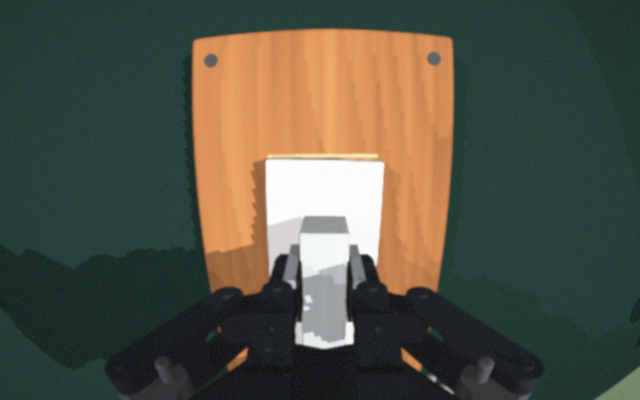

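Blade and post are flush in the picture, and the square is central on the tile. Forces hold at about 9.5 N towards the post and 13 N down, and nothing drifts. I hand in.

Run:
```python
from h import *
bot.job_done()
o=bot.observe();print(o['clock'],o['position'],o['tool_rot'],o['force'])
```

```text
the job is handed in; nothing more can be done
the job is handed in; nothing more can be done
```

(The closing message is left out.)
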